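Dose toffee chunks into the jar through the shutter funnel

ROBOT

A 6-joint arm with a two-finger parallel gripper is mounted at the origin on the work surface. World frame = base frame: x ahead of the robot, y to its left, z up, the work surface at z = 0. Lengths are in m, angles in rad, forces in N, time in s.
With the tool pointing down it reaches from about 0.375 to 0.9 m from the base axis. Payload 3.1 kg.
Tool frame: the origin (TCP) lies at the very end of the fingers, on their centre line; the grasp point (between the pads) lies 19 mm behind it; z points along the fingers, y is the line along which they close (so a half turn about z gives the same grasp; the last joint's range is limited). The gripper opens to 87 mm and grips with 3 to 60 N. Pads are 19 mm wide; open, the fingers measure 117 mm over their backs; the gripper's body (75 mm by 190 mm) begins 51 mm behind the grasp point.
Start: joints at [1.097, 0.527, 1.433, -0, 1.181, -0.178], TCP at [0.182, 0.598, 0.223] pointing down, gripper open.
Joint ranges: [-3.08, 3.08], [-0.75, 2.2], [0.22, 2.44], [-1.43, 4.57], [0, 2.65], [-2.85, 2.85]. Speed limits (rad/s): [2.79, 2.79, 3.14, 3.14, 3.14, 3.14].

INTERFACE

Orientations are given as a unit quaternion [x, y, z, w].
In Python, from workcell import bot gives the robot as it stands.
- The arm moves only by the tool arm_command, never from a script. Its argument "targets" is a list of rows, each an object with "jaw": the finger opening in mm, from 0 to 87; "slide": the shift along the tool's x, y, z scaled (see below), a list of three; "angular": the turn, a rotation vector about the tool's x, y, z scaled (see below), a list of three. A call has exactly 5 rows; each row is the pose to reach, as a shift and turn from the pose commanded when the call began, along the tool's axes at that moment, turning the shorter way round; what a row does not reach only later rows make up. The controller multiplies each number of a shift by 0.2 m and each number of a turn by 180 degrees. A row lasts 1/12 s, in which the tool goes at most 41.7 mm and 7.16 degrees, less where a joint would pass 70% of its speed; a pose out of reach is approached as far as the arm can. A call with a number of a shift or a turn outside -1 to 1 is refused whole. A call with a gripper value outside its range is refused whole. The fingers move at their own pace and stop on an object; "newtons" is the grip in N (left out, the last holds). Time passes only in rows, so rows that repeat a pose let the fingers close, or fill a call up. It gives the time, the measured TCP pose, the force, the opening and the grip force at its end, in the units of the state.
- bot.get_obs(): the state, without advancing time (a new reading comes with each control period).
- bot.capture(name): name is "scene" or "top"; returns a dict with "color" (400x640x3 uint8, red, green, blue), "vertical_fov" (degrees; the focal length in pixels is half the picture's height over the tangent of half this angle, whatever the lens; pixels are square), "cx", "cy" (the principal point, pixels), "k1" (the pictures are not rectified: a ray, as slopes to the right and down, at radius r is drawn at 1 + k1 r^2 times it, then the intrinsics apply), "camera_from_world" (4x4, takes a point from world to camera coordinates). Camera axes: x right, y down, z forward; pixel columns grow to the right and rows downward; lengths in m; the calibration is good to about 2 mm. A picture is of the moment at which its call begins. There is no depth.
- bot.close_job(): hands the job in; it is judged then, once.
The state is a dict: "time": time; "q": joint angles; "qd": joint speeds; "effort": joint torques, N m; "eef_pos": TCP position; "orientation": TCP orientation; "force": force on the tool from outside, world axes, zero at the start; "moment": the same for the moment, N m; "grip_width": opening from 0.0 (shut) to 1.0 (fully open); "grip_force": force on a finger pad.
Only numpy, scipy, OpenCV 4.12 (cv2) and the standard library are available. Lean on these libraries where they do the work, as an engineer would, in place of code of your own. Each camera call takes 0.05 s, during which the arm holds its last target. There are 200 camera calls.

TASK

Dose all the toffee chunks from the scoops into the clear jar under the funnel: draw the lock pin out of its bore beside the lever and hang it in the parking notch, and tip the chunks from the scoops into the funnel. Only when every chunk is in the funnel and the pin is parked, swing the shutter lever to its stop, let the chunks drop into the jar, and let the lever spring back home. Leave the pin in its notch, every scoop standing upright on the white board, and do not disturb the sponge stack, the bowl or the spatula.

Things in the scene. Friction and masses are not known exactly. Their poses are not given: they have to be found in the camera images.
- doser: Fixed dosing stand: base plate 230 x 290 x 10 mm, clear jar (inside diameter 66, rim at z 100), above it a flat swing shutter and a wide steel funnel on one upright axis; column at y -92 (to z 165) holds the funnel. Origin: on the table on the funnel's axis; z up, y towards the lever's knob. Stand positions in other entries are in this frame, mm
- funnel_rim (a point): Centre of the funnel's round mouth, at z 200; the mouth is 160 mm wide inside and narrows at about 52 degrees to a neck 60 mm wide (neck z 112 to 137), closed below by the shutter at z 109
- jar_floor (a point): Centre of the jar's inner floor, at z 14
- lever_knob (a point): On the axis of the lever's upright black knob (18 mm diameter, z 109 to 157; this point at z 134), at the end of the arm, 120 mm from the lever's upright hinge axis, which is at stand (0, 90). With the lever home the knob is at stand (0, 210). Arm: flat bar 18 mm wide, z 104 to 109
- lever (a joint): Shutter lever's angle, rad: 0 home (arm along +y of the stand, funnel closed). The knob swings to -x of the stand (counter-clockwise from above) to a stop at 0.95, where the shutter clears the neck. A return spring (1 N at the knob at home, 4 N at the stop) takes it home when let go. The lock pin in its bore keeps it under about 0.2
- pin: Lock pin, 60 g, at the start upright in a blind bore (12.5 mm wide, 35 deep, mouth at z 97) in a square block at stand (-22, 155), beside the lever's arm. Origin: centre of its foot; z along it. Shank 10 mm diameter, 62 long; collar 22 mm diameter, 62 to 68 above the foot; black round head 16 mm diameter, 68 to 100 above the foot
- pin_collar (a point): On the pin's axis at the underside of its collar, 62 mm above its foot
- notch (a point): Parking notch, at stand (78, 155): fork whose slot is 14 mm wide (stand x), 36 long (stand y), open above, below and to +y; a post no higher than the prongs closes it at -y. This point: centre of the slot, top face of the prongs (z 100; prongs 10 thick, clear below). Parked, the pin hangs upright, its shank in the slot, its collar resting on the prongs
- board: White plastic board (a thin sheet), fixed, 210 (x) x 360 (y) x 5 mm. Origin: centre of its underside on the table
- scoop0: Blue plastic scoop on the board, 140 g, holding 0 to 3 chunks. Origin: centre of its underside; z up. Floor 96 (x) x 62 (y) x 3 mm; open mouth at -x (no lip), back at +x, sides 40 high (21 near the mouth). Bail handle over it: square bar 16 x 16 mm along y, 56 free length, its axis 8 mm to +x of the origin and 83 above it. Chunks slide out with the mouth tipped down 35 degrees or more
- scoop1: Blue plastic scoop on the board, 140 g, holding 0 to 3 chunks. Origin: centre of its underside; z up. Floor 96 (x) x 62 (y) x 3 mm; open mouth at -x (no lip), back at +x, sides 40 high (21 near the mouth). Bail handle over it: square bar 16 x 16 mm along y, 56 free length, its axis 8 mm to +x of the origin and 83 above it. Chunks slide out with the mouth tipped down 35 degrees or more
- scoop2: Blue plastic scoop on the board, 140 g, holding 0 to 3 chunks. Origin: centre of its underside; z up. Floor 96 (x) x 62 (y) x 3 mm; open mouth at -x (no lip), back at +x, sides 40 high (21 near the mouth). Bail handle over it: square bar 16 x 16 mm along y, 56 free length, its axis 8 mm to +x of the origin and 83 above it. Chunks slide out with the mouth tipped down 35 degrees or more
- chunk0: Toffee chunk, 20 x 18 x 16 mm, 10 g, lying in one of the scoops at the start; origin at its centre. Some are absent
- chunk1: Toffee chunk, 20 x 18 x 16 mm, 10 g, lying in one of the scoops at the start; origin at its centre. Some are absent
- chunk2: Toffee chunk, 20 x 18 x 16 mm, 10 g, lying in one of the scoops at the start; origin at its centre. Some are absent
- chunk3: Toffee chunk, 20 x 18 x 16 mm, 10 g, lying in one of the scoops at the start; origin at its centre. Some are absent
- chunk4: Toffee chunk, 20 x 18 x 16 mm, 10 g, lying in one of the scoops at the start; origin at its centre. Some are absent
- chunk5: Toffee chunk, 20 x 18 x 16 mm, 10 g, lying in one of the scoops at the start; origin at its centre. Some are absent
- chunk6: Toffee chunk, 20 x 18 x 16 mm, 10 g, lying in one of the scoops at the start; origin at its centre. Some are absent
- chunk7: Toffee chunk, 20 x 18 x 16 mm, 10 g, lying in one of the scoops at the start; origin at its centre. Some are absent
- chunk8: Toffee chunk, 20 x 18 x 16 mm, 10 g, lying in one of the scoops at the start; origin at its centre. Some are absent
- cakes: Stack of three round sponge layers on a card, 170 mm wide, 55 high; leave alone. Origin under its centre
- bowl: Steel mixing bowl, 110 mm wide, 60 high; leave alone. Origin under its centre
- knife: Palette spatula, 260 mm long, lying on the table; leave alone. Origin under its middle
Mind the look-alikes: they are no part of the job. What is shaped like the scoop2 but orange or turquoise is not meant.

How it is judged:
On the way, in this order (a step that is already met when the one before it is completed fails the run):
1. every chunk is in the funnel, above the closed shutter (horizontal distance between each of chunk0, chunk1, chunk2, chunk3, chunk4, chunk5, chunk6, chunk7, chunk8 and funnel_rim below 0.08 m and height (world z) of chunk0 between 0.108 and 0.2 m and height (world z) of chunk1 between 0.108 and 0.2 m and height (world z) of chunk2 between 0.108 and 0.2 m and height (world z) of chunk3 between 0.108 and 0.2 m and height (world z) of chunk4 between 0.108 and 0.2 m and height (world z) of chunk5 between 0.108 and 0.2 m and height (world z) of chunk6 between 0.108 and 0.2 m and height (world z) of chunk7 between 0.108 and 0.2 m and height (world z) of chunk8 between 0.108 and 0.2 m and value of joint lever below 0.15 rad), for 0.2 s.
2. the pin hangs in the parking notch and the lever is at its stop (horizontal distance between pin_collar and notch below 0.014 m and z of pin_collar in the frame of notch between -0.005 and 0.008 m and angle between pin's own z axis and vertical below 0.3 rad and value of joint lever above 0.86 rad), for 0.2 s.
3. every chunk is in the jar and the lever is home (horizontal distance between each of chunk0, chunk1, chunk2, chunk3, chunk4, chunk5, chunk6, chunk7, chunk8 and jar_floor below 0.036 m and height (world z) of each of chunk0, chunk1, chunk2, chunk3, chunk4, chunk5, chunk6, chunk7, chunk8 below 0.105 m and value of joint lever below 0.06 rad), for 0.2 s.
At the end, for the whole second after the job is handed in: All chunks in the jar (centre below its rim, within 36 mm of its axis), lever home (< 0.06 rad), pin hanging in the notch (collar within 14 mm sideways, -5 to +8 mm in height, tilt < 0.3 rad), all three scoops standing on the board (origin over it, tilt < 0.12 rad), all at rest (all of step 3 and horizontal distance between pin_collar and notch below 0.014 m and z of pin_collar in the frame of notch between -0.005 and 0.008 m and angle between pin's own z axis and vertical below 0.3 rad and angle between each of scoop0, scoop1, scoop2's own z axis and vertical below 0.12 rad and z of scoop0 in the frame of board between 0.003 and 0.012 m and x of scoop0 in the frame of board between -0.105 and 0.105 m and y of scoop0 in the frame of board between -0.18 and 0.18 m and z of scoop1 in the frame of board between 0.003 and 0.012 m and x of scoop1 in the frame of board between -0.105 and 0.105 m and y of scoop1 in the frame of board between -0.18 and 0.18 m and z of scoop2 in the frame of board between 0.003 and 0.012 m and x of scoop2 in the frame of board between -0.105 and 0.105 m and y of scoop2 in the frame of board between -0.18 and 0.18 m and linear speed of each of chunk0, chunk1, chunk2, chunk3, chunk4, chunk5, chunk6, chunk7, chunk8, scoop0, scoop1, scoop2, pin below 0.03 m/s); the robot touches nothing.
It fails at once if the sponge stack is disturbed (moved over 4 cm) (distance of cakes from where it was at the start of the episode above 0.04 m).
It fails at once if the bowl is disturbed (moved over 4 cm) (distance of bowl from where it was at the start of the episode above 0.04 m).
It fails at once if the spatula is disturbed (moved over 4 cm) (distance of knife from where it was at the start of the episode above 0.04 m).
Of chunk0, chunk1, chunk2, chunk3, chunk4, chunk5, chunk6, chunk7, chunk8 only 4 to 8 are there at a start; the rules pass over those that are not, and their reading is None.
At some moment in a run one of scoop0, scoop1, scoop2 may be knocked a few centimetres aside while the robot is not near it.
It also fails if it takes over 208 s, if anything falls off the work surface, if the arm or the gripper's body presses on something with over 40 N, if the wrist force passes 120 N, or if a joint passes its speed limit or range.

## Working session

There is one attempt and no reset: what is moved stays moved. The work goes in short steps, Python scripts to look and compute and a tool call to move; the robot and the scene stay as the last step left them, time stands still between calls to the robot, and variables do not carry over. Pictures are saved under pics/ and viewed, at most 14 in all, crops included, and the job is handed in when it is done.

Besides the shell and the picture viewer there is one more tool, called after "Request:" as name(argument=value, ...) on one line, values as JSON. arm_command: Moves the arm, as the interface text tells. Shifts and turns lie within -1 to 1; 1 stands for 0.2 m of shift or 180 degrees of turn. Its arguments: {"type":"object","properties":{"targets":{"type":"array","items":{"type":"object","properties":{"jaw":{"type":"number"},"slide":{"type":"array","items":{"type":"number","minimum":-1,"maximum":1}},"angular":{"type":"array","items":{"type":"number","minimum":-1,"maximum":1}}}}},"newtons":{"type":"number"}},"required":["targets"]}

```bash
mkdir -p pics; ls
python3 - <<'E'
from workcell import bot
import cv2
o=bot.get_obs();print({k:o[k] for k in('time','q','eef_pos','orientation','grip_width')})
for n in('scene','top'):
    c=bot.capture(n);cv2.imwrite(f'pics/{n}0.png',c['color'][:,:,::-1])
    print(n,c['vertical_fov'],c['cx'],c['cy'],c['k1'],c['camera_from_world'])
E
```

```text
pics
{'time': 0.0, 'q': array([ 1.09651439e+00,  5.28482276e-01,  1.43387477e+00,  3.50096230e-08,
        1.18136258e+00, -1.78498169e-01]), 'eef_pos': array([0.18182257, 0.59722643, 0.22157047]), 'orientation': array([ 1.47353282e-01,  9.89083353e-01, -1.00733472e-03, -3.40996219e-04]), 'grip_width': 0.9980152521522808}
scene 53.9215070539889 319.1428092936693 206.41751087830633 0.022506812639410127 [[ 0.81868698  0.57415246  0.0100292  -0.41954358]
 [ 0.39080302 -0.54428144 -0.74231443 -0.12112055]
 [-0.42074295  0.6116426  -0.66997664  1.4221998 ]
 [ 0.          0.          0.          1.        ]]
top 52.67021835084692 321.6426356242701 197.8606950447359 -0.03929866394214975 [[-0.02980389 -0.99933224  0.02113786 -0.03543898]
 [-0.9942654   0.02746665 -0.1033533   0.53583049]
 [ 0.1027037  -0.02409697 -0.99442008  1.12309585]
 [ 0.          0.          0.          1.        ]]
```

View pics/scene0.png

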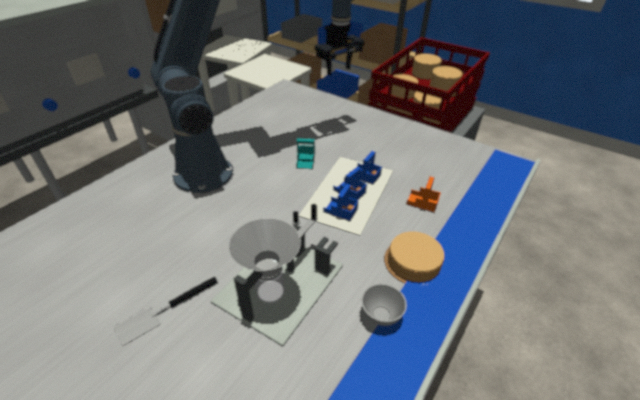

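View pics/top0.png

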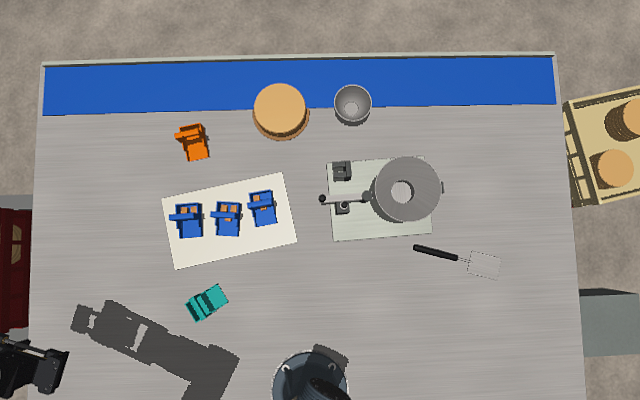

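The scene view shows the stand near (270,260) and the scoops near (340–375,160–210). In the top view, the scoops are at (188,218), (228,215) and (262,207). The board is at (230,220), the funnel at (405,190), the knob at (322,199), the pin at (343,206) and the notch fork at (342,170). Next I'll make helpers and enlarged crops.

```bash
cat > h.py <<'E'
import numpy as np, cv2
from scipy.spatial.transform import Rotation as R
from workcell import bot
class Cam:
    def __init__(s,n):
        c=bot.capture(n);s.im=c['color'];s.T=np.array(c['camera_from_world']);s.f=200/np.tan(np.radians(c['vertical_fov'])/2)
        s.K=np.array([[s.f,0,c['cx']],[0,s.f,c['cy']],[0,0,1]]);s.D=np.array([c['k1'],0,0,0,0.])
        s.C=-s.T[:3,:3].T@s.T[:3,3]
    def ray(s,uv):
        p=cv2.undistortPoints(np.array(uv,float).reshape(-1,1,2),s.K,s.D).reshape(-1,2)
        d=np.c_[p,np.ones(len(p))]@s.T[:3,:3];return d
    def plane(s,uv,z):
        d=s.ray(uv);return s.C+d*((z-s.C[2])/d[:,2])[:,None]
    def proj(s,P):
        return cv2.projectPoints(np.array(P,float).reshape(-1,1,3),cv2.Rodrigues(s.T[:3,:3])[0],s.T[:3,3],s.K,s.D)[0].reshape(-1,2)
def tri(a,ua,b,ub):
    """least-squares meet of two rays -> point, gap"""
    da,db=a.ray(ua)[0],b.ray(ub)[0]
    s,t=np.linalg.lstsq(np.c_[da,-db],b.C-a.C,rcond=None)[0]
    p,q=a.C+s*da,b.C+t*db;return (p+q)/2,np.linalg.norm(p-q)
def crop(c,x0,y0,w,h,k,name):
    im=cv2.resize(c.im[y0:y0+h,x0:x0+w,::-1],None,fx=k,fy=k,interpolation=cv2.INTER_CUBIC)
    cv2.imwrite(f'pics/{name}.png',im)
def blobs(mask,mn=20):
    n,l,st,ce=cv2.connectedComponentsWithStats(mask.astype(np.uint8),connectivity=8)
    return [(st[i,4],*st[i,:4],ce[i].round(1)) for i in range(1,n) if st[i,4]>=mn],l
E
python3 - <<'E'
from h import *
t=Cam('top');s=Cam('scene')
a=cv2.resize(t.im[165:275,155:305,::-1],None,fx=5,fy=5,interpolation=cv2.INTER_CUBIC)
cv2.imwrite('pics/tscoops.png',a)
b=cv2.resize(t.im[145:250,310:450,::-1],None,fx=5,fy=5,interpolation=cv2.INTER_CUBIC)
cv2.imwrite('pics/tstand.png',b)
a=cv2.resize(s.im[145:350,205:395,::-1],None,fx=2.9,fy=2.9,interpolation=cv2.INTER_CUBIC)
cv2.imwrite('pics/sboth.png',a)
hsv=cv2.cvtColor(t.im,cv2.COLOR_RGB2HSV)
w=(t.im.min(2)>200);print('white',blobs(w,200)[0])
bl=(hsv[...,0]>105)&(hsv[...,0]<125)&(hsv[...,1]>120);bl[:130]=0;print('blue',blobs(bl)[0])
cn,_=cv2.findContours(w.astype(np.uint8),0,2);cn=max(cn,key=cv2.contourArea);r=cv2.minAreaRect(cn);q=cv2.boxPoints(r);print(q);print(t.plane(q,.005));print(t.plane([r[0]],.005))
g=t.im[150:250,320:440].reshape(-1,3)
pl=(t.im[...,1].astype(int)>t.im[...,0]+4)&(t.im[...,1]>190);print('plate',blobs(pl,300)[0])
print(t.im[230,400],t.im[230,360],t.im[300,400],t.C,s.C)
E
```

```text
white [(np.int32(5963), np.int32(162), np.int32(172), np.int32(135), np.int32(98), array([230.2, 223.1]))]
blue [(np.int32(704), np.int32(247), np.int32(190), np.int32(30), np.int32(37), array([262.6, 208.3])), (np.int32(767), np.int32(169), np.int32(203), np.int32(34), np.int32(35), array([187.9, 221.2])), (np.int32(673), np.int32(210), np.int32(202), np.int32(31), np.int32(34), array([226.7, 219.9]))]
[[158.8235  198.7059 ]
 [281.43527 171.45883]
 [297.1294  242.08237]
 [174.51761 269.32944]]
[[0.5475613  0.42082903 0.005     ]
 [0.61775922 0.0637905  0.005     ]
 [0.41128278 0.0228328  0.005     ]
 [0.34380376 0.37412347 0.005     ]]
[[0.47916731 0.2205197  0.005     ]]
plate []
[191 194 182] [193 195 184] [167 162 158] [ 0.4163554  -0.02306958  1.17295801] [ 0.98918968 -0.69491967  0.8671388 ]
```

View pics/tscoops.png

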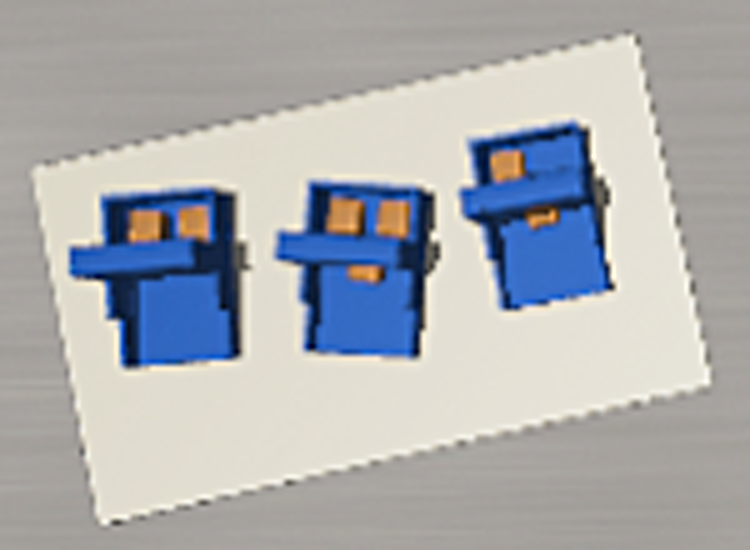

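View pics/tstand.png

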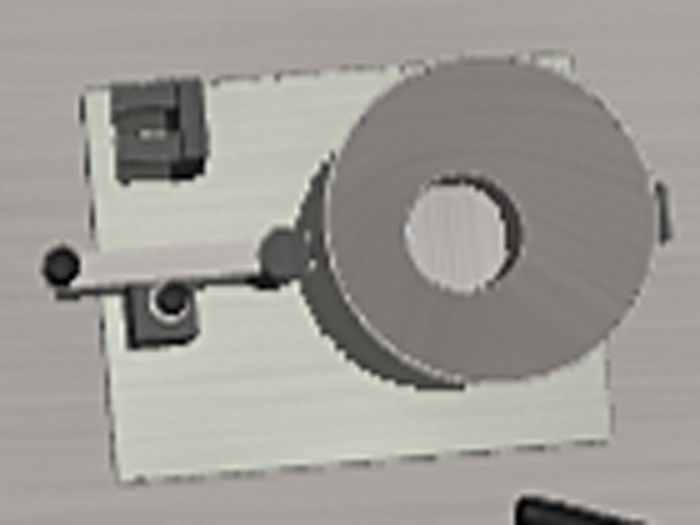

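View pics/sboth.png

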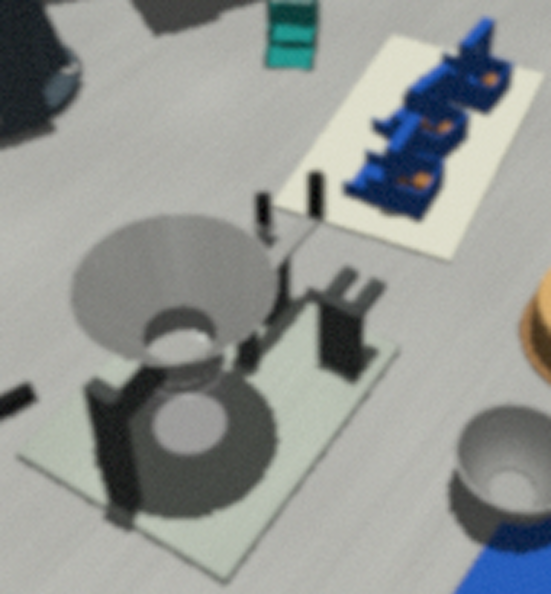

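The crops show chunks in every scoop: at least 2 in the left one, 3 in the middle and 2 in the right. All mouths face the robot. The handle bars are centred near crop (133,257), (342,249) and (528,195). On the stand I read the knob top at (61,266), the pin head at (172,297), the funnel rim centre near (493,219) and the notch near (145,133). In the scene crop, the knob top is at (316,176) and the pin top at (263,196).

Run:
```python
from h import *
t=Cam('top');s=Cam('scene')
T=lambda u,ox=310,oy=145:[(u[0]+.5)/5-.5+ox,(u[1]+.5)/5-.5+oy]
S=lambda u:[(u[0]+.5)/2.9-.5+205,(u[1]+.5)/2.9-.5+145]
knob=t.plane([T((61,266))],.157)[0];pin=t.plane([T((172,297))],.162)[0];notch=t.plane([T((145,133))],.1)[0]
# funnel outer rim ellipse from its contour
g=t.im.astype(int)
rim=[T(p) for p in((327,215),(660,225),(480,57),(500,381),(375,105),(610,105),(375,335),(612,335))]
P=t.plane(rim,.2)[:,:2];A=np.c_[2*P,np.ones(8)];c=np.linalg.lstsq(A,(P**2).sum(1),rcond=None)[0];print('rim',c[:2],'r',np.sqrt(c[2]+c[:2]@c[:2]))
print('knob',knob,'pin',pin,'notch',notch)
print('tri knob',tri(t,T((61,266)),s,S((316,176))),'tri pin',tri(t,T((172,297)),s,S((263,196))))
pc=t.plane([T(p) for p in((85,90),(575,55),(612,440),(119,480))],.01);print('plate',pc[:,:2],[np.linalg.norm(pc[i]-pc[i-1]) for i in range(4)])
# rigid fit
M=np.array([[0,0],[0,210],[-22,155],[78,155]])/1000;W=np.array([c[:2],knob[:2],pin[:2],notch[:2]])
m0,w0=M.mean(0),W.mean(0);H=(M-m0).T@(W-w0);th=np.arctan2(H[0,1]-H[1,0],H[0,0]+H[1,1]);Rz=np.array([[np.cos(th),-np.sin(th)],[np.sin(th),np.cos(th)]])
o=w0-Rz@m0;print('stand',o,np.degrees(th),'resid mm',((M@Rz.T+o-W)*1000).round(1).tolist())
B=lambda u:T(u,155,165)
for n,l,r in(('A',(71,260),(196,252)),('B',(278,245),(406,253)),('C',(464,204),(592,184))):
    p=t.plane([B(l),B(r)],.096);d=p[0]-p[1];print(n,p.mean(0),np.linalg.norm(d),'yaw',np.degrees(np.arctan2(-d[0],d[1])))
for n,q in(('A',((103,195),(237,190),(238,357),(124,367))),('B',((312,183),(434,190),(419,357),(306,350))),('C',((470,140),(580,123),(610,290),(503,307)))):
    bk=t.plane([B(q[0]),B(q[1])],.045);fr=t.plane([B(q[2]),B(q[3])],.008);d=bk.mean(0)-fr.mean(0);print(n,'back',bk.mean(0)[:2],'front',fr.mean(0)[:2],'len',np.linalg.norm(d[:2]),'yaw',np.degrees(np.arctan2(d[1],d[0])))
# predicted crops in scene of stand points
```

```text
rim [ 0.5345597  -0.25921995] r 0.08108302455222968
knob [ 0.52142678 -0.04809091  0.157     ] pin [ 0.50369444 -0.1033343   0.162     ] notch [ 0.59803335 -0.09686192  0.1       ]
tri knob (array([ 0.52337542, -0.04721198,  0.15067502]), np.float64(0.00330740419151432)) tri pin (array([ 0.50480502, -0.10311931,  0.15728935]), np.float64(0.001834991121423211))
plate [[ 0.63962737 -0.06882532]
 [ 0.65341522 -0.35880537]
 [ 0.42658328 -0.36764511]
 [ 0.41243669 -0.08127133]] [np.float64(0.22753132673320237), np.float64(0.29030765257783225), np.float64(0.22700411164546705), np.float64(0.2867229815956985)]
stand [ 0.53430109 -0.25752787] 3.8991756328672302 resid mm [[-0.3, 1.7], [-1.4, 0.1], [-1.9, -1.0], [3.5, -0.7]]
A [0.48991902 0.3257308  0.096     ] 0.06670371184241344 yaw 2.0980596250318166
B [0.4905945  0.21468409 0.096     ] 0.06835462569262848 yaw -5.163499425653315
C [0.51725339 0.11530735 0.096     ] 0.06897922444065008 yaw 7.354595815081609
A back [0.52840376 0.32198717] front [0.43437651 0.32672359] len 0.0941464636646568 yaw -2.8837106063835725
B back [0.52863952 0.20843381] front [0.43636651 0.22272496] len 0.09337315163025332 yaw -8.803957049297978
C back [0.5572896  0.12304989] front [0.46473414 0.11114552] len 0.0933178749485205 yaw 7.329072742233062
```

```bash
cat >> h.py <<'E'
def down(yaw,tip=0):
    """tool pointing down, tool y at world yaw (deg), tipped mouth-down by tip (deg)"""
    z=np.radians(yaw);c,s=np.cos(z),np.sin(z)
    return R.from_matrix(np.array([[-s,c,0],[c,s,0],[0,0,-1]]))*R.from_euler('x',-tip,degrees=True)
def plan(wps,step=.17,rot=32,start=None):
    """print calls (slide, angular of the last row) along waypoints (pos, Rotation)"""
    o=bot.get_obs();p,r=start or(np.array(o['eef_pos']),R.from_quat(o['orientation']))
    print('t %.1f'%o['time'],'at',p.round(4),r.as_euler('xyz',degrees=True).round(1),'w %.3f'%o['grip_width'],'gf',round(float(o['grip_force']),1),'F',np.round(o['force'],1))
    for tp,tr in wps:
        tp=np.array(tp,float);w=(r.inv()*tr).as_rotvec();n=max(1,int(np.ceil(max(np.linalg.norm(tp-p)/step,np.degrees(np.linalg.norm(w))/rot))))
        p0,r0=p,r
        for i in range(1,n+1):
            pn=p0+(tp-p0)*i/n;rn=r0*R.from_rotvec(w*i/n)
            print('slide',(r.inv().apply(pn-p)/.2).round(3).tolist(),'ang',((r.inv()*rn).as_rotvec()/np.pi).round(3).tolist(),'->',pn.round(3))
            p,r=pn,rn
    return p,r
E
python3 - <<'E'
from h import *
plan([([.517,.115,.19],down(7)),([.517,.115,.069],down(7))],step=.19)
E
```

```text
t 0.3 at [0.1821 0.5976 0.2222] [-180.    -0.   163.1] w 0.999 gf 0.0 F [-0.1 -1.   0.2]
slide [-0.576, -0.455, 0.041] ang [-0.0, 0.0, 0.092] -> [0.266 0.477 0.214]
slide [-0.682, -0.272, 0.04] ang [-0.0, 0.0, 0.092] -> [0.35  0.356 0.206]
slide [-0.731, -0.067, 0.04] ang [-0.0, 0.0, 0.092] -> [0.433 0.236 0.198]
slide [-0.72, 0.143, 0.04] ang [-0.0, 0.0, 0.092] -> [0.517 0.115 0.19 ]
slide [0.0, 0.0, 0.605] ang [0.0, 0.0, -0.0] -> [0.517 0.115 0.069]
```

Request:
arm_command(targets=[{"jaw": 87, "slide": [-0.576, -0.455, 0.041], "angular": [0, 0, 0.092]}, {"jaw": 60, "slide": [-0.576, -0.455, 0.041], "angular": [0, 0, 0.092]}, {"jaw": 60, "slide": [-0.576, -0.455, 0.041], "angular": [0, 0, 0.092]}, {"jaw": 60, "slide": [-0.576, -0.455, 0.041], "angular": [0, 0, 0.092]}, {"jaw": 60, "slide": [-0.576, -0.455, 0.041], "angular": [0, 0, 0.092]}])

```text
time: 0.72
eef_pos: [0.2676, 0.4734, 0.214]
orientation: [0.29, 0.957, -0.002, 0.0]
force: [-0.9, 0.0, 0.1]
grip_width: 0.782
grip_force: 0.0
```

Request:
arm_command(targets=[{"jaw": 60, "slide": [-0.682, -0.272, 0.04], "angular": [0, 0, 0.092]}, {"jaw": 60, "slide": [-0.682, -0.272, 0.04], "angular": [0, 0, 0.092]}, {"jaw": 60, "slide": [-0.682, -0.272, 0.04], "angular": [0, 0, 0.092]}, {"jaw": 60, "slide": [-0.682, -0.272, 0.04], "angular": [0, 0, 0.092]}, {"jaw": 60, "slide": [-0.682, -0.272, 0.04], "angular": [0, 0, 0.092]}])

```text
time: 1.13
eef_pos: [0.3518, 0.3543, 0.2063]
orientation: [0.425, 0.905, -0.0, 0.001]
force: [-0.3, 1.0, -0.4]
grip_width: 0.693
grip_force: 0.0
```

Request:
arm_command(targets=[{"jaw": 60, "slide": [-0.731, -0.067, 0.04], "angular": [0, 0, 0.092]}, {"jaw": 60, "slide": [-0.731, -0.067, 0.04], "angular": [0, 0, 0.092]}, {"jaw": 60, "slide": [-0.731, -0.067, 0.04], "angular": [0, 0, 0.092]}, {"jaw": 60, "slide": [-0.731, -0.067, 0.04], "angular": [0, 0, 0.092]}, {"jaw": 60, "slide": [-0.731, -0.067, 0.04], "angular": [0, 0, 0.092]}])

```text
time: 1.55
eef_pos: [0.4363, 0.2342, 0.1985]
orientation: [0.551, 0.835, 0.001, 0.001]
force: [0.1, 0.8, -0.2]
grip_width: 0.688
grip_force: 0.0
```

Request:
arm_command(targets=[{"jaw": 60, "slide": [-0.72, 0.143, 0.04], "angular": [0, 0, 0.092]}, {"jaw": 60, "slide": [-0.72, 0.143, 0.04], "angular": [0, 0, 0.092]}, {"jaw": 60, "slide": [-0.72, 0.143, 0.04], "angular": [0, 0, 0.092]}, {"jaw": 60, "slide": [-0.72, 0.143, 0.04], "angular": [0, 0, 0.092]}, {"jaw": 60, "slide": [-0.72, 0.143, 0.04], "angular": [0, 0, 0.092]}])

```text
time: 1.97
eef_pos: [0.5202, 0.1134, 0.1905]
orientation: [0.665, 0.747, 0.001, 0.002]
force: [0.3, 0.8, -0.6]
grip_width: 0.687
grip_force: 0.0
```

Run:
```python
from h import *
plan([([.517,.115,.12],down(7)),([.517,.115,.069],down(7))],step=.19)
t=Cam('top');s=Cam('scene')
cv2.imwrite('pics/a1.png',np.hstack([cv2.resize(x,(400,500),interpolation=2) for x in(t.im[130:280,200:320,::-1],s.im[100:250,290:410,::-1])]))
```

```text
t 2.0 at [0.5202 0.1134 0.1905] [179.8   0.   96.6] w 0.687 gf 0.0 F [ 0.3  0.8 -0.6]
slide [0.01, -0.016, 0.352] ang [0.001, 0.0, -0.002] -> [0.517 0.115 0.12 ]
slide [0.0, 0.0, 0.255] ang [-0.0, 0.0, 0.0] -> [0.517 0.115 0.069]
```

View pics/a1.png

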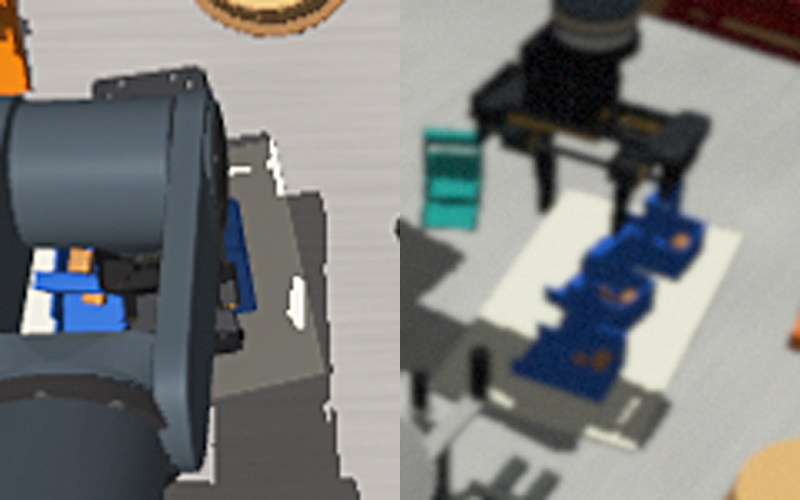

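The top view is blocked by the arm. In the scene view the gripper hovers above and behind the nearest scoop, and all three scoops are still standing. I'll descend in two steps and close.

Request:
arm_command(targets=[{"jaw": 60, "slide": [0.01, -0.016, 0.1], "angular": [0.001, 0, -0.002]}, {"jaw": 60, "slide": [0.01, -0.016, 0.25], "angular": [0.001, 0, -0.002]}, {"jaw": 60, "slide": [0.01, -0.016, 0.35], "angular": [0.001, 0, -0.002]}, {"jaw": 60, "slide": [0.01, -0.016, 0.45], "angular": [0.001, 0, -0.002]}, {"jaw": 60, "slide": [0.01, -0.016, 0.5], "angular": [0.001, 0, -0.002]}])

```text
time: 2.48
eef_pos: [0.5102, 0.1191, 0.0885]
orientation: [0.66, 0.751, -0.002, -0.003]
force: [-0.5, 1.1, 0.2]
grip_width: 0.693
grip_force: 0.0
```

Run:
```python
from h import *
plan([([.517,.115,.069],down(7))])
t=Cam('top');s=Cam('scene')
cv2.imwrite('pics/a2.png',np.hstack([cv2.resize(x,(400,400),interpolation=2) for x in(t.im[170:250,230:310,::-1],s.im[150:230,305:385,::-1])]))
```

```text
t 2.5 at [0.5102 0.1191 0.0885] [-1.796e+02 -1.000e-01  9.730e+01] w 0.693 gf 0.0 F [-0.5  1.1  0.2]
slide [-0.025, 0.032, 0.097] ang [-0.002, -0.0, 0.002] -> [0.517 0.115 0.069]
```

View pics/a2.png

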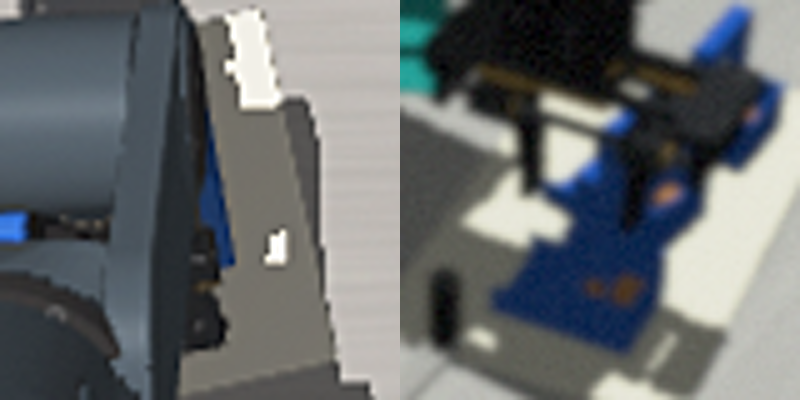

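The fingertips show at scene crop (525,190) and (630,225), over the shadowed nearest scoop. I'll check where its handle should project, and re-read the pose now that it has settled.

Run:
```python
from h import *
p,_=plan([([.517,.115,.069],down(7))])
s=Cam('scene');o=bot.get_obs();r=R.from_quat(o['orientation']);e=np.array(o['eef_pos'])
c=lambda u:((u-[305,150])*5+[400,0]).round(0).tolist()
hx=np.array([np.cos(np.radians(7)),np.sin(np.radians(7)),0]);hy=np.array([-hx[1],hx[0],0]);h=np.array([.517,.115,.096])
print('bar ends top',c(s.proj([h+hy*.034,h-hy*.034])),'tips',c(s.proj([e+r.apply([0,k*.030,0]) for k in(-1,1)])))
b=h-hx*.008-[0,0,.091];print('mouth corners',c(s.proj([b-hx*.048+hy*.031,b-hx*.048-hy*.031])),'back',c(s.proj([b+hx*.048+hy*.031,b+hx*.048-hy*.031])))
```

```text
t 2.6 at [0.5107 0.1184 0.089 ] [-1.796e+02 -1.000e-01  9.730e+01] w 0.687 gf 0.0 F [-0.6 -0.4  0.9]
slide [-0.021, 0.03, 0.1] ang [-0.002, -0.0, 0.002] -> [0.517 0.115 0.069]
bar ends top [[609.0, 166.0], [561.0, 228.0]] tips [[538.0, 183.0], [625.0, 213.0]]
mouth corners [[523.0, 250.0], [480.0, 305.0]] back [[655.0, 296.0], [615.0, 355.0]]
```

Request:
arm_command(targets=[{"jaw": 60, "slide": [-0.021, 0.03, 0.03], "angular": [-0.002, 0, 0.002]}, {"jaw": 60, "slide": [-0.021, 0.03, 0.06], "angular": [-0.002, 0, 0.002]}, {"jaw": 60, "slide": [-0.021, 0.03, 0.1], "angular": [-0.002, 0, 0.002]}, {"jaw": 60, "slide": [-0.021, 0.03, 0.1], "angular": [-0.002, 0, 0.002]}, {"jaw": 60, "slide": [-0.021, 0.03, 0.1], "angular": [-0.002, 0, 0.002]}])

```text
time: 3.05
eef_pos: [0.519, 0.1131, 0.07]
orientation: [0.664, 0.748, 0.001, 0.001]
force: [0.9, 0.0, 0.5]
grip_width: 0.69
grip_force: 0.0
```

Request:
arm_command(targets=[{"jaw": 10, "slide": [0, 0, 0], "angular": [0, 0, 0]}, {"jaw": 10, "slide": [0, 0, 0], "angular": [0, 0, 0]}, {"jaw": 10, "slide": [0, 0, 0], "angular": [0, 0, 0]}, {"jaw": 10, "slide": [0, 0, 0], "angular": [0, 0, 0]}, {"jaw": 10, "slide": [0, 0, 0], "angular": [0, 0, 0]}], newtons=30)

```text
time: 3.47
eef_pos: [0.5196, 0.1132, 0.0705]
orientation: [0.664, 0.748, 0.001, 0.001]
force: [0.0, 0.1, 1.0]
grip_width: 0.395
grip_force: 0.0
```

Request:
arm_command(targets=[{"jaw": 10, "slide": [0, 0, 0], "angular": [0, 0, 0]}, {"jaw": 10, "slide": [0, 0, 0], "angular": [0, 0, 0]}, {"jaw": 10, "slide": [0, 0, 0], "angular": [0, 0, 0]}, {"jaw": 10, "slide": [0, 0, 0], "angular": [0, 0, 0]}, {"jaw": 10, "slide": [0, 0, 0], "angular": [0, 0, 0]}])

```text
time: 3.88
eef_pos: [0.5196, 0.1132, 0.0704]
orientation: [0.664, 0.748, 0.001, 0.001]
force: [0.3, -0.3, 0.8]
grip_width: 0.178
grip_force: 29.9
```

Request:
arm_command(targets=[{"jaw": 10, "slide": [0, 0, -0.05], "angular": [0, 0, 0]}, {"jaw": 10, "slide": [0, 0, -0.15], "angular": [0, 0, 0]}, {"jaw": 10, "slide": [0, 0, -0.25], "angular": [0, 0, 0]}, {"jaw": 10, "slide": [0, 0, -0.35], "angular": [0, 0, 0]}, {"jaw": 10, "slide": [0, 0, -0.4], "angular": [0, 0, 0]}])

```text
time: 4.3
eef_pos: [0.5201, 0.1132, 0.1529]
orientation: [0.664, 0.748, 0.002, 0.002]
force: [0.4, -0.5, -1.6]
grip_width: 0.178
grip_force: 29.9
```

```bash
cat >> h.py <<'E'
FUN=np.array([.5345,-.258])
def dump(tip,yaw=-10,off=.02,z=.212):
    """TCP pose putting the scoop's mouth edge over the funnel, scoop tipped"""
    h=np.array([np.cos(np.radians(yaw)),np.sin(np.radians(yaw)),0]);r=down(yaw,tip)
    M=np.r_[FUN+off*h[:2],z]
    return M+r.apply([0,.056,-.083])+r.apply([0,0,.018]),r   # tool y=scoop x, tool z=-scoop z
E
python3 - <<'E'
from h import *
p,r=plan([([.50,.09,.30],down(4)),dump(0),dump(32),dump(48)],step=.15,rot=30)
E
```

```text
t 4.3 at [0.5201 0.1132 0.1529] [179.6   0.   96.8] w 0.178 gf 29.9 F [ 0.4 -0.5 -1.6]
slide [-0.052, -0.054, -0.368] ang [0.001, 0.0, 0.008] -> [0.51  0.102 0.226]
slide [-0.053, -0.054, -0.368] ang [0.001, 0.0, 0.008] -> [0.5  0.09 0.3 ]
slide [-0.613, 0.14, 0.038] ang [-0.0, 0.0, 0.026] -> [ 0.536 -0.03   0.292]
slide [-0.6, 0.189, 0.038] ang [-0.0, 0.0, 0.026] -> [ 0.573 -0.151  0.285]
slide [-0.582, 0.237, 0.038] ang [-0.0, 0.0, 0.026] -> [ 0.609 -0.271  0.277]
slide [-0.0, -0.107, -0.049] ang [-0.089, 0.0, -0.0] -> [ 0.588 -0.267  0.287]
slide [0.0, -0.09, -0.077] ang [-0.089, 0.0, 0.0] -> [ 0.567 -0.264  0.297]
slide [0.0, -0.1, -0.065] ang [-0.089, -0.0, 0.0] -> [ 0.544 -0.26   0.297]
```

Request:
arm_command(targets=[{"jaw": 10, "slide": [-0.02, -0.02, -0.15], "angular": [0, 0, 0.003]}, {"jaw": 10, "slide": [-0.04, -0.04, -0.3], "angular": [0, 0, 0.006]}, {"jaw": 10, "slide": [-0.06, -0.06, -0.45], "angular": [0, 0, 0.01]}, {"jaw": 10, "slide": [-0.08, -0.08, -0.6], "angular": [0, 0, 0.013]}, {"jaw": 10, "slide": [-0.105, -0.108, -0.736], "angular": [0.002, 0, 0.016]}])

```text
time: 4.72
eef_pos: [0.4991, 0.0897, 0.2992]
orientation: [0.683, 0.731, -0.001, -0.001]
force: [0.0, 0.1, -1.0]
grip_width: 0.181
grip_force: 29.9
```

Request:
arm_command(targets=[{"jaw": 10, "slide": [-0.08, 0.02, 0.005], "angular": [0, 0, 0.005]}, {"jaw": 10, "slide": [-0.2, 0.05, 0.01], "angular": [0, 0, 0.01]}, {"jaw": 10, "slide": [-0.35, 0.08, 0.02], "angular": [0, 0, 0.015]}, {"jaw": 10, "slide": [-0.48, 0.11, 0.03], "angular": [0, 0, 0.02]}, {"jaw": 10, "slide": [-0.613, 0.14, 0.038], "angular": [0, 0, 0.026]}])

```text
time: 5.13
eef_pos: [0.5356, -0.0316, 0.2897]
orientation: [0.712, 0.702, -0.001, -0.001]
force: [0.0, -0.1, -1.3]
grip_width: 0.178
grip_force: 29.9
```

Request:
arm_command(targets=[{"jaw": 10, "slide": [-0.12, 0.04, 0.008], "angular": [0, 0, 0.005]}, {"jaw": 10, "slide": [-0.24, 0.076, 0.015], "angular": [0, 0, 0.01]}, {"jaw": 10, "slide": [-0.36, 0.114, 0.023], "angular": [0, 0, 0.015]}, {"jaw": 10, "slide": [-0.48, 0.15, 0.03], "angular": [0, 0, 0.02]}, {"jaw": 10, "slide": [-0.6, 0.189, 0.038], "angular": [0, 0, 0.026]}])

```text
time: 5.55
eef_pos: [0.5718, -0.1521, 0.2817]
orientation: [0.74, 0.672, -0.002, -0.002]
force: [0.0, -0.1, -1.2]
grip_width: 0.18
grip_force: 29.9
```

Request:
arm_command(targets=[{"jaw": 10, "slide": [-0.14, 0.06, 0.008], "angular": [0, 0, 0.005]}, {"jaw": 10, "slide": [-0.28, 0.115, 0.015], "angular": [0, 0, 0.01]}, {"jaw": 10, "slide": [-0.42, 0.17, 0.025], "angular": [0, 0, 0.015]}, {"jaw": 10, "slide": [-0.53, 0.215, 0.035], "angular": [0, 0, 0.02]}, {"jaw": 10, "slide": [-0.582, 0.237, 0.038], "angular": [0, 0, 0.026]}])

```text
time: 5.97
eef_pos: [0.6084, -0.2747, 0.2734]
orientation: [0.768, 0.641, -0.002, -0.001]
force: [-0.3, 0.9, -1.6]
grip_width: 0.179
grip_force: 29.9
```

Request:
arm_command(targets=[{"jaw": 10, "slide": [0, 0, 0], "angular": [0, 0, 0]}, {"jaw": 10, "slide": [0, 0, 0], "angular": [0, 0, 0]}, {"jaw": 10, "slide": [0, 0, 0], "angular": [0, 0, 0]}, {"jaw": 10, "slide": [0, 0, 0], "angular": [0, 0, 0]}, {"jaw": 10, "slide": [0, 0, 0], "angular": [0, 0, 0]}])

```text
time: 6.38
eef_pos: [0.6083, -0.2699, 0.2748]
orientation: [0.766, 0.643, -0.001, -0.001]
force: [0.3, -0.3, -0.9]
grip_width: 0.179
grip_force: 29.9
```

Run:
```python
from h import *
p,r=plan([dump(0),dump(25),dump(50)],step=.15,rot=26)
t=Cam('top');s=Cam('scene')
cv2.imwrite('pics/a3.png',np.hstack([cv2.resize(x,(400,400),interpolation=2) for x in(t.im[120:270,310:460,::-1],s.im[160:320,200:360,::-1])]))
```

```text
t 6.4 at [ 0.6083 -0.2699  0.2748] [-179.8    0.    80. ] w 0.179 gf 29.9 F [ 0.3 -0.3 -0.9]
slide [-0.006, 0.006, -0.011] ang [-0.001, 0.0, -0.0] -> [ 0.609 -0.271  0.277]
slide [0.0, -0.164, -0.088] ang [-0.139, 0.0, 0.0] -> [ 0.577 -0.266  0.295]
slide [-0.0, -0.164, -0.088] ang [-0.139, 0.0, -0.0] -> [ 0.541 -0.259  0.297]
```

View pics/a3.png

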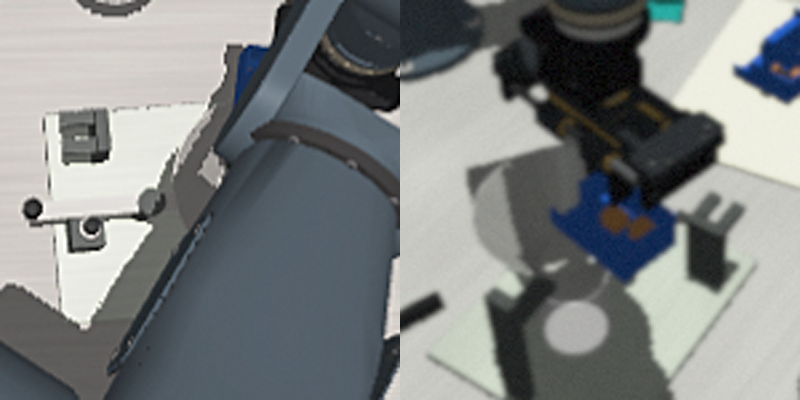

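The scene view shows the level scoop over the funnel with its mouth near the axis and the chunks at (630,220). The stand is clear. I'll tip it now.

Request:
arm_command(targets=[{"jaw": 10, "slide": [0, -0.03, -0.02], "angular": [-0.028, 0, 0]}, {"jaw": 10, "slide": [0, -0.06, -0.035], "angular": [-0.056, 0, 0]}, {"jaw": 10, "slide": [0, -0.1, -0.055], "angular": [-0.083, 0, 0]}, {"jaw": 10, "slide": [0, -0.13, -0.08], "angular": [-0.111, 0, 0]}, {"jaw": 10, "slide": [-0.006, -0.158, -0.099], "angular": [-0.14, 0, 0]}])

```text
time: 6.9
eef_pos: [0.577, -0.2664, 0.2956]
orientation: [0.748, 0.627, 0.14, 0.169]
force: [0.5, 0.1, -1.7]
grip_width: 0.178
grip_force: 30.0
```

Request:
arm_command(targets=[{"jaw": 10, "slide": [0, -0.03, -0.02], "angular": [-0.028, 0, 0]}, {"jaw": 10, "slide": [0, -0.06, -0.035], "angular": [-0.056, 0, 0]}, {"jaw": 10, "slide": [0, -0.1, -0.055], "angular": [-0.083, 0, 0]}, {"jaw": 10, "slide": [0, -0.13, -0.08], "angular": [-0.111, 0, 0]}, {"jaw": 10, "slide": [0, -0.164, -0.088], "angular": [-0.139, 0, 0]}])

```text
time: 7.32
eef_pos: [0.5486, -0.2568, 0.2964]
orientation: [0.705, 0.597, 0.252, 0.289]
force: [0.4, 0.3, -0.6]
grip_width: 0.183
grip_force: 30.0
```

Request:
arm_command(targets=[{"jaw": 10, "slide": [0, 0, 0], "angular": [0, 0, 0]}, {"jaw": 10, "slide": [0, 0, 0], "angular": [0, 0, 0]}, {"jaw": 10, "slide": [0, 0, 0], "angular": [0, 0, 0]}, {"jaw": 10, "slide": [0, 0, 0], "angular": [0, 0, 0]}, {"jaw": 10, "slide": [0, 0, 0], "angular": [0, 0, 0]}])

```text
time: 7.73
eef_pos: [0.5503, -0.2578, 0.2964]
orientation: [0.705, 0.597, 0.252, 0.288]
force: [-0.4, 0.2, -1.5]
grip_width: 0.178
grip_force: 30.0
```

Request:
arm_command(targets=[{"jaw": 10, "slide": [0, 0, 0], "angular": [0, 0, 0]}, {"jaw": 10, "slide": [0, 0, 0], "angular": [0, 0, 0]}, {"jaw": 10, "slide": [0, 0, 0], "angular": [0, 0, 0]}, {"jaw": 10, "slide": [0, 0, 0], "angular": [0, 0, 0]}, {"jaw": 10, "slide": [0, 0, 0], "angular": [0, 0, 0]}])

```text
time: 8.15
eef_pos: [0.5494, -0.2575, 0.2956]
orientation: [0.705, 0.597, 0.252, 0.288]
force: [0.9, 0.1, -0.7]
grip_width: 0.178
grip_force: 30.0
```

Run:
```python
from h import *
t=Cam('top');s=Cam('scene')
cv2.imwrite('pics/a4.png',np.hstack([cv2.resize(x,(400,400),interpolation=2) for x in(t.im[120:270,310:460,::-1],s.im[160:320,200:360,::-1])]))
print(bot.get_obs()['eef_pos'],dump(50)[0])
plan([dump(25),dump(0),([.5,.09,.30],down(4)),([.5196,.1132,.15],down(7)),([.5196,.1132,.072],down(7))],step=.19,rot=33)
```

```text
[ 0.54932543 -0.25751354  0.29553493] [ 0.54060898 -0.25907718  0.29667968]
t 8.2 at [ 0.5493 -0.2575  0.2955] [135.1  -0.7  80.7] w 0.181 gf 30.0 F [ 0.7 -0.8 -1. ]
slide [-0.017, 0.098, 0.105] ang [0.111, -0.006, 0.001] -> [ 0.577 -0.266  0.295]
slide [-0.0, 0.111, 0.149] ang [0.139, 0.0, -0.0] -> [ 0.609 -0.271  0.277]
slide [0.842, -0.426, -0.058] ang [-0.0, 0.0, -0.039] -> [ 0.555 -0.091  0.288]
slide [0.887, -0.32, -0.058] ang [-0.0, 0.0, -0.039] -> [0.5  0.09 0.3 ]
slide [0.109, 0.106, 0.75] ang [-0.0, 0.0, -0.017] -> [0.52  0.113 0.15 ]
slide [0.0, -0.0, 0.39] ang [0.0, 0.0, 0.0] -> [0.52  0.113 0.072]
```

View pics/a4.png

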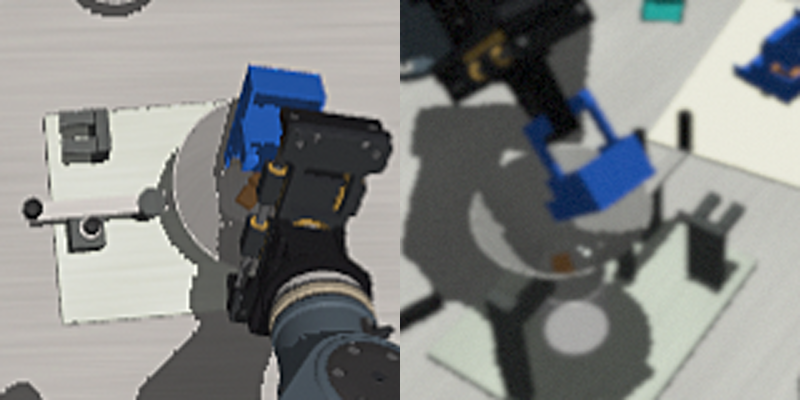

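Tipping stopped at about 45°, which is enough. A chunk shows in the funnel at scene (563,262), and the top view shows brown at (248,190). I'll level out and check.

Request:
arm_command(targets=[{"jaw": 10, "slide": [0, 0.03, 0.03], "angular": [0.03, 0, 0]}, {"jaw": 10, "slide": [0, 0.06, 0.06], "angular": [0.06, 0, 0]}, {"jaw": 10, "slide": [0, 0.09, 0.09], "angular": [0.09, 0, 0]}, {"jaw": 10, "slide": [0, 0.12, 0.12], "angular": [0.12, 0, 0]}, {"jaw": 10, "slide": [0, 0.15, 0.15], "angular": [0.14, 0, 0]}])

```text
time: 8.67
eef_pos: [0.589, -0.264, 0.2949]
orientation: [0.749, 0.635, 0.128, 0.139]
force: [0.9, 1.2, -1.9]
grip_width: 0.179
grip_force: 29.9
```

Request:
arm_command(targets=[{"jaw": 10, "slide": [0, 0.02, 0.03], "angular": [0.03, 0, 0]}, {"jaw": 10, "slide": [0, 0.05, 0.06], "angular": [0.06, 0, 0]}, {"jaw": 10, "slide": [0, 0.07, 0.09], "angular": [0.09, 0, 0]}, {"jaw": 10, "slide": [0, 0.1, 0.11], "angular": [0.11, 0, 0]}, {"jaw": 10, "slide": [0, 0.1, 0.11], "angular": [0.11, 0, 0]}])

```text
time: 9.08
eef_pos: [0.6209, -0.2685, 0.2814]
orientation: [0.76, 0.649, 0.02, 0.011]
force: [0.7, -0.6, -1.4]
grip_width: 0.179
grip_force: 30.0
```

Request:
arm_command(targets=[{"jaw": 10, "slide": [0, 0, 0], "angular": [0, 0, 0]}, {"jaw": 10, "slide": [0, 0, 0], "angular": [0, 0, 0]}, {"jaw": 10, "slide": [0, 0, 0], "angular": [0, 0, 0]}, {"jaw": 10, "slide": [0, 0, 0], "angular": [0, 0, 0]}, {"jaw": 10, "slide": [0, 0, 0], "angular": [0, 0, 0]}])

```text
time: 9.5
eef_pos: [0.6167, -0.2681, 0.2832]
orientation: [0.761, 0.648, 0.019, 0.011]
force: [-0.1, 0.0, -0.9]
grip_width: 0.182
grip_force: 30.0
```

Run:
```python
from h import *
plan([([.55,-.09,.30],down(-3)),([.505,.09,.25],down(7)),([.5196,.1132,.09],down(7)),([.5196,.1132,.072],down(7))],step=.2,rot=33)
s=Cam('scene');b,_=blobs((cv2.cvtColor(s.im,cv2.COLOR_RGB2HSV)[...,0]<18)&(s.im[...,0]>s.im[...,2]*1.6)&(s.im[...,0]>50),4);print([x for x in b if 200<x[5][0]<400 and 130<x[5][1]<300])
```

```text
t 9.5 at [ 0.6167 -0.2681  0.2832] [177.6  -0.9  80.9] w 0.182 gf 30.0 F [-0.1  0.  -0.9]
slide [0.828, -0.467, -0.091] ang [0.014, -0.004, -0.034] -> [ 0.55 -0.09  0.3 ]
slide [0.887, -0.272, 0.25] ang [-0.0, -0.0, -0.056] -> [0.505 0.09  0.25 ]
slide [0.106, 0.087, 0.8] ang [0.0, 0.0, -0.0] -> [0.52  0.113 0.09 ]
slide [0.0, -0.0, 0.09] ang [0.0, 0.0, -0.0] -> [0.52  0.113 0.072]
[(np.int32(8), np.int32(372), np.int32(171), np.int32(4), np.int32(3), array([373.5, 171.9])), (np.int32(48), np.int32(261), np.int32(261), np.int32(8), np.int32(9), array([264.4, 264.8]))]
```

Request:
arm_command(targets=[{"jaw": 10, "slide": [0.165, -0.093, -0.05], "angular": [0.014, -0.004, -0.007]}, {"jaw": 10, "slide": [0.33, -0.187, -0.091], "angular": [0.014, -0.004, -0.014]}, {"jaw": 10, "slide": [0.5, -0.28, -0.091], "angular": [0.014, -0.004, -0.02]}, {"jaw": 10, "slide": [0.66, -0.374, -0.091], "angular": [0.014, -0.004, -0.027]}, {"jaw": 10, "slide": [0.828, -0.467, -0.091], "angular": [0.014, -0.004, -0.034]}])

```text
time: 9.97
eef_pos: [0.5496, -0.0889, 0.3001]
orientation: [0.725, 0.689, 0.0, -0.0]
force: [1.2, 1.1, -1.0]
grip_width: 0.182
grip_force: 30.0
```

Request:
arm_command(targets=[{"jaw": 10, "slide": [0.177, -0.054, 0.05], "angular": [0, 0, -0.011]}, {"jaw": 10, "slide": [0.355, -0.108, 0.1], "angular": [0, 0, -0.022]}, {"jaw": 10, "slide": [0.53, -0.163, 0.15], "angular": [0, 0, -0.034]}, {"jaw": 10, "slide": [0.71, -0.217, 0.2], "angular": [0, 0, -0.045]}, {"jaw": 10, "slide": [0.887, -0.272, 0.25], "angular": [0, 0, -0.056]}])

```text
time: 10.38
eef_pos: [0.5047, 0.0915, 0.2501]
orientation: [0.661, 0.75, 0.0, -0.0]
force: [1.7, 0.1, -1.9]
grip_width: 0.184
grip_force: 30.0
```

Request:
arm_command(targets=[{"jaw": 10, "slide": [0.053, 0.043, 0.15], "angular": [0, 0, 0]}, {"jaw": 10, "slide": [0.106, 0.087, 0.35], "angular": [0, 0, 0]}, {"jaw": 10, "slide": [0.106, 0.087, 0.55], "angular": [0, 0, 0]}, {"jaw": 10, "slide": [0.106, 0.087, 0.7], "angular": [0, 0, 0]}, {"jaw": 10, "slide": [0.106, 0.087, 0.75], "angular": [0, 0, 0]}])

```text
time: 10.8
eef_pos: [0.5167, 0.1135, 0.0962]
orientation: [0.662, 0.75, -0.003, -0.004]
force: [-0.8, 0.3, -0.7]
grip_width: 0.179
grip_force: 30.0
```

Request:
arm_command(targets=[{"jaw": 10, "slide": [0, 0, 0], "angular": [0, 0, 0]}, {"jaw": 10, "slide": [0, 0, 0], "angular": [0, 0, 0]}, {"jaw": 10, "slide": [0, 0, 0], "angular": [0, 0, 0]}, {"jaw": 10, "slide": [0, 0, 0], "angular": [0, 0, 0]}, {"jaw": 10, "slide": [0, 0, 0], "angular": [0, 0, 0]}])

```text
time: 11.22
eef_pos: [0.5211, 0.1132, 0.1017]
orientation: [0.662, 0.75, 0.001, 0.0]
force: [-0.6, 0.5, -1.3]
grip_width: 0.181
grip_force: 30.0
```

Run:
```python
from h import *
plan([([.5196,.1132,.0715],down(7)),([.5196,.1132,.15],down(7))],step=.2,rot=33)
```

```text
t 11.2 at [0.5211 0.1132 0.1017] [179.9  -0.   97.1] w 0.181 gf 30.0 F [-0.6  0.5 -1.3]
slide [0.001, -0.008, 0.151] ang [0.001, -0.0, 0.001] -> [0.52  0.113 0.072]
slide [-0.0, 0.0, -0.392] ang [0.0, 0.0, 0.0] -> [0.52  0.113 0.15 ]
```

Request:
arm_command(targets=[{"jaw": 10, "slide": [0, -0.008, 0.04], "angular": [0, 0, 0]}, {"jaw": 10, "slide": [0, -0.008, 0.08], "angular": [0, 0, 0]}, {"jaw": 10, "slide": [0, -0.008, 0.12], "angular": [0, 0, 0]}, {"jaw": 10, "slide": [0, -0.008, 0.15], "angular": [0, 0, 0]}, {"jaw": 10, "slide": [0, -0.008, 0.155], "angular": [0, 0, 0]}])

```text
time: 11.63
eef_pos: [0.5175, 0.1129, 0.0689]
orientation: [0.662, 0.75, -0.001, -0.001]
force: [-3.8, -1.3, 17.2]
grip_width: 0.179
grip_force: 30.0
```

Request:
arm_command(targets=[{"jaw": 10, "slide": [0, 0, 0], "angular": [0, 0, 0]}, {"jaw": 60, "slide": [0, 0, 0], "angular": [0, 0, 0]}, {"jaw": 60, "slide": [0, 0, 0], "angular": [0, 0, 0]}, {"jaw": 60, "slide": [0, 0, 0], "angular": [0, 0, 0]}, {"jaw": 60, "slide": [0, 0, 0], "angular": [0, 0, 0]}])

```text
time: 12.05
eef_pos: [0.518, 0.1132, 0.0684]
orientation: [0.662, 0.75, -0.0, -0.001]
force: [0.6, -0.3, 0.8]
grip_width: 0.395
grip_force: 0.0
```

Request:
arm_command(targets=[{"jaw": 60, "slide": [0, 0, 0], "angular": [0, 0, 0]}, {"jaw": 60, "slide": [0, 0, -0.1], "angular": [0, 0, 0]}, {"jaw": 60, "slide": [0, 0, -0.25], "angular": [0, 0, 0]}, {"jaw": 60, "slide": [0, 0, -0.45], "angular": [0, 0, 0]}, {"jaw": 60, "slide": [0, 0, -0.6], "angular": [0, 0, 0]}])

```text
time: 12.47
eef_pos: [0.5186, 0.1131, 0.1907]
orientation: [0.662, 0.75, 0.0, -0.001]
force: [0.9, -0.5, -0.1]
grip_width: 0.671
grip_force: 0.0
```

Request:
arm_command(targets=[{"jaw": 60, "slide": [-0.2, 0, 0], "angular": [0, 0, 0]}, {"jaw": 60, "slide": [-0.4, 0, 0], "angular": [0, 0, 0]}, {"jaw": 60, "slide": [-0.6, 0, 0], "angular": [0, 0, 0]}, {"jaw": 60, "slide": [-0.8, 0, 0], "angular": [0, 0, 0]}, {"jaw": 60, "slide": [-0.9, 0, 0], "angular": [0, 0, 0]}])

```text
time: 12.88
eef_pos: [0.5417, -0.0698, 0.1888]
orientation: [0.663, 0.749, -0.0, 0.0]
force: [0.1, 0.5, 0.3]
grip_width: 0.688
grip_force: 0.0
```

Run:
```python
from h import *
plan([])
t=Cam('top')
a=cv2.resize(t.im[165:275,155:305,::-1],None,fx=4,fy=4,interpolation=2);b=cv2.resize(t.im[145:255,310:450,::-1],None,fx=4,fy=4,interpolation=2)
cv2.imwrite('pics/a5.png',cv2.resize(np.hstack([a,b[:,:560]]),None,fx=.68,fy=.68,interpolation=3));cv2.imwrite('pics/a5full.png',t.im[:,:,::-1])
```

```text
t 12.9 at [ 0.5417 -0.0698  0.1888] [1.8e+02 1.0e-01 9.7e+01] w 0.688 gf 0.0 F [0.1 0.5 0.3]
```

View pics/a5.png

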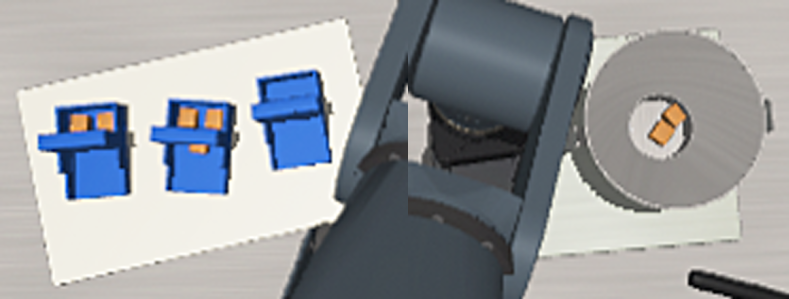

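The top crop shows the right scoop empty and standing, and two chunks in the funnel at (667,122). The left and middle scoops haven't moved. Next is the middle scoop.

Run:
```python
from h import *
t=Cam('top');hsv=cv2.cvtColor(t.im,cv2.COLOR_RGB2HSV)
bl=(hsv[...,0]>105)&(hsv[...,0]<125)&(hsv[...,1]>120);bl[:130]=0;print([(b[0],b[5]) for b in blobs(bl,200)[0]])
plan([([.4906,.2147,.18],down(-7)),([.4906,.2147,.09],down(-7)),([.4906,.2147,.07],down(-7))],step=.19,rot=33)
```

```text
[(np.int32(777), array([262.5, 208.6])), (np.int32(765), array([187.8, 221.2])), (np.int32(671), array([226.7, 219.9]))]
t 13.0 at [ 0.5417 -0.0694  0.1886] [-180.     0.    96.8] w 0.686 gf 0.0 F [ 0.1 -0.3  0.1]
slide [0.72, -0.042, 0.021] ang [-0.0, 0.0, 0.038] -> [0.516 0.073 0.184]
slide [0.71, -0.129, 0.021] ang [-0.0, 0.0, 0.038] -> [0.491 0.215 0.18 ]
slide [0.0, 0.0, 0.45] ang [-0.0, 0.0, 0.0] -> [0.491 0.215 0.09 ]
slide [-0.0, -0.0, 0.1] ang [0.0, -0.0, 0.0] -> [0.491 0.215 0.07 ]
```

Request:
arm_command(targets=[{"jaw": 60, "slide": [0.72, -0.042, 0.021], "angular": [0, 0, 0.038]}, {"jaw": 60, "slide": [0.72, -0.042, 0.021], "angular": [0, 0, 0.038]}, {"jaw": 60, "slide": [0.72, -0.042, 0.021], "angular": [0, 0, 0.038]}, {"jaw": 60, "slide": [0.72, -0.042, 0.021], "angular": [0, 0, 0.038]}, {"jaw": 60, "slide": [0.72, -0.042, 0.021], "angular": [0, 0, 0.038]}])

```text
time: 13.4
eef_pos: [0.5115, 0.0814, 0.1842]
orientation: [0.703, 0.711, -0.001, -0.003]
force: [0.6, -0.4, 0.1]
grip_width: 0.691
grip_force: 0.0
```

Request:
arm_command(targets=[{"jaw": 60, "slide": [0.2, -0.04, 0.01], "angular": [0, 0, 0.01]}, {"jaw": 60, "slide": [0.4, -0.07, 0.02], "angular": [0, 0, 0.02]}, {"jaw": 60, "slide": [0.6, -0.11, 0.02], "angular": [0, 0, 0.038]}, {"jaw": 60, "slide": [0.71, -0.129, 0.021], "angular": [0, 0, 0.038]}, {"jaw": 60, "slide": [0.71, -0.129, 0.021], "angular": [0, 0, 0.038]}])

```text
time: 13.82
eef_pos: [0.4863, 0.2223, 0.1805]
orientation: [0.745, 0.668, -0.0, -0.002]
force: [-0.5, 0.1, 0.4]
grip_width: 0.689
grip_force: 0.0
```

Request:
arm_command(targets=[{"jaw": 60, "slide": [0, 0, 0.1], "angular": [0, 0, 0]}, {"jaw": 60, "slide": [0, 0, 0.22], "angular": [0, 0, 0]}, {"jaw": 60, "slide": [0, 0, 0.35], "angular": [0, 0, 0]}, {"jaw": 60, "slide": [0, 0, 0.4], "angular": [0, 0, 0]}, {"jaw": 60, "slide": [0, 0, 0.4], "angular": [0, 0, 0]}])

```text
time: 14.23
eef_pos: [0.4859, 0.2171, 0.0983]
orientation: [0.746, 0.665, -0.003, -0.002]
force: [0.8, -0.5, -0.2]
grip_width: 0.69
grip_force: 0.0
```

Run:
```python
from h import *
plan([([.4906,.2147,.07],down(-7))],step=.19,rot=33)
```

```text
t 14.2 at [0.4859 0.2171 0.0983] [-1.796e+02  1.000e-01  8.340e+01] w 0.690 gf 0.0 F [ 0.8 -0.5 -0.2]
slide [-0.009, 0.026, 0.141] ang [-0.002, 0.0, 0.002] -> [0.491 0.215 0.07 ]
```

Request:
arm_command(targets=[{"jaw": 60, "slide": [-0.009, 0.02, 0.05], "angular": [0, 0, 0]}, {"jaw": 60, "slide": [-0.009, 0.02, 0.1], "angular": [0, 0, 0]}, {"jaw": 60, "slide": [-0.009, 0.02, 0.14], "angular": [0, 0, 0]}, {"jaw": 30, "slide": [-0.009, 0.02, 0.14], "angular": [0, 0, 0]}, {"jaw": 10, "slide": [-0.009, 0.02, 0.14], "angular": [0, 0, 0]}])

```text
time: 14.65
eef_pos: [0.4913, 0.2159, 0.0724]
orientation: [0.746, 0.665, -0.001, -0.001]
force: [0.1, -0.1, 0.6]
grip_width: 0.609
grip_force: 0.0
```

Request:
arm_command(targets=[{"jaw": 10, "slide": [0, 0, 0], "angular": [0, 0, 0]}, {"jaw": 10, "slide": [0, 0, 0], "angular": [0, 0, 0]}, {"jaw": 10, "slide": [0, 0, 0], "angular": [0, 0, 0]}, {"jaw": 10, "slide": [0, 0, 0], "angular": [0, 0, 0]}, {"jaw": 10, "slide": [0, 0, 0], "angular": [0, 0, 0]}])

```text
time: 15.07
eef_pos: [0.4916, 0.2161, 0.0729]
orientation: [0.746, 0.666, -0.0, -0.001]
force: [-0.3, 0.6, 0.2]
grip_width: 0.242
grip_force: 0.0
```

Request:
arm_command(targets=[{"jaw": 10, "slide": [0, 0, 0], "angular": [0, 0, 0]}, {"jaw": 10, "slide": [0, 0, 0], "angular": [0, 0, 0]}, {"jaw": 10, "slide": [0, 0, 0], "angular": [0, 0, 0]}, {"jaw": 10, "slide": [0, 0, 0], "angular": [0, 0, 0]}, {"jaw": 10, "slide": [0, 0, 0], "angular": [0, 0, 0]}])

```text
time: 15.48
eef_pos: [0.4916, 0.2161, 0.0728]
orientation: [0.746, 0.666, -0.0, -0.001]
force: [-1.2, 0.5, 2.4]
grip_width: 0.181
grip_force: 29.9
```

Run:
```python
from h import *
o=bot.get_obs();p=np.array(o['eef_pos'])
p[2]=.24
plan([(p,down(-7)),([.49,.15,.30],down(-7)),([.55,-.06,.3],down(-8)),dump(0)],step=.2,rot=26)
```

```text
t 15.5 at [0.4916 0.2161 0.0728] [-1.799e+02 -1.000e-01  8.340e+01] w 0.181 gf 29.9 F [-1.2  0.5  2.4]
slide [0.001, -0.001, -0.836] ang [-0.001, -0.0, 0.002] -> [0.492 0.216 0.24 ]
slide [-0.329, 0.032, -0.3] ang [0.0, 0.0, 0.0] -> [0.49 0.15 0.3 ]
slide [-0.503, 0.213, 0.0] ang [-0.0, 0.0, 0.003] -> [0.52  0.045 0.3  ]
slide [-0.501, 0.217, 0.0] ang [-0.0, 0.0, 0.003] -> [ 0.55 -0.06  0.3 ]
slide [-0.502, 0.22, 0.058] ang [-0.0, -0.0, 0.006] -> [ 0.58  -0.166  0.288]
slide [-0.498, 0.229, 0.058] ang [-0.0, -0.0, 0.006] -> [ 0.609 -0.271  0.277]
```

Request:
arm_command(targets=[{"jaw": 10, "slide": [0, 0, -0.1], "angular": [0, 0, 0]}, {"jaw": 10, "slide": [0, 0, -0.3], "angular": [0, 0, 0]}, {"jaw": 10, "slide": [0, 0, -0.5], "angular": [0, 0, 0]}, {"jaw": 10, "slide": [0, 0, -0.7], "angular": [0, 0, 0]}, {"jaw": 10, "slide": [0, 0, -0.85], "angular": [0, 0, 0]}])

```text
time: 15.9
eef_pos: [0.4922, 0.2159, 0.2453]
orientation: [0.746, 0.666, 0.001, -0.0]
force: [0.9, -0.3, -1.3]
grip_width: 0.18
grip_force: 29.9
```

Request:
arm_command(targets=[{"jaw": 10, "slide": [-0.07, 0.01, -0.08], "angular": [0, 0, 0]}, {"jaw": 10, "slide": [-0.14, 0.02, -0.15], "angular": [0, 0, 0]}, {"jaw": 10, "slide": [-0.21, 0.02, -0.22], "angular": [0, 0, 0]}, {"jaw": 10, "slide": [-0.28, 0.03, -0.28], "angular": [0, 0, 0]}, {"jaw": 10, "slide": [-0.37, 0.05, -0.3], "angular": [0, 0, 0]}])

```text
time: 16.32
eef_pos: [0.4935, 0.1411, 0.3039]
orientation: [0.746, 0.666, 0.001, -0.0]
force: [0.4, -0.3, -1.8]
grip_width: 0.183
grip_force: 29.9
```

Request:
arm_command(targets=[{"jaw": 10, "slide": [-0.1, 0.04, 0], "angular": [0, 0, 0]}, {"jaw": 10, "slide": [-0.2, 0.08, 0], "angular": [0, 0, 0]}, {"jaw": 10, "slide": [-0.31, 0.13, 0], "angular": [0, 0, 0.001]}, {"jaw": 10, "slide": [-0.42, 0.18, 0], "angular": [0, 0, 0.002]}, {"jaw": 10, "slide": [-0.53, 0.23, 0], "angular": [0, 0, 0.003]}])

```text
time: 16.73
eef_pos: [0.5266, 0.0296, 0.3016]
orientation: [0.749, 0.662, -0.001, -0.002]
force: [0.9, 0.2, -2.1]
grip_width: 0.178
grip_force: 29.9
```

Request:
arm_command(targets=[{"jaw": 10, "slide": [-0.1, 0.045, 0], "angular": [0, 0, 0]}, {"jaw": 10, "slide": [-0.2, 0.09, 0], "angular": [0, 0, 0]}, {"jaw": 10, "slide": [-0.3, 0.13, 0], "angular": [0, 0, 0.001]}, {"jaw": 10, "slide": [-0.4, 0.175, 0], "angular": [0, 0, 0.002]}, {"jaw": 10, "slide": [-0.5, 0.217, 0], "angular": [0, 0, 0.003]}])

```text
time: 17.15
eef_pos: [0.5574, -0.075, 0.3013]
orientation: [0.753, 0.658, -0.001, -0.002]
force: [-0.1, 0.2, -0.8]
grip_width: 0.181
grip_force: 29.9
```

Request:
arm_command(targets=[{"jaw": 10, "slide": [-0.1, 0.045, 0.01], "angular": [0, 0, 0.002]}, {"jaw": 10, "slide": [-0.2, 0.09, 0.02], "angular": [0, 0, 0.003]}, {"jaw": 10, "slide": [-0.3, 0.13, 0.04], "angular": [0, 0, 0.004]}, {"jaw": 10, "slide": [-0.4, 0.175, 0.05], "angular": [0, 0, 0.005]}, {"jaw": 10, "slide": [-0.5, 0.22, 0.058], "angular": [0, 0, 0.006]}])

```text
time: 17.57
eef_pos: [0.5874, -0.1797, 0.2891]
orientation: [0.759, 0.651, -0.001, -0.002]
force: [0.5, -0.4, -2.2]
grip_width: 0.183
grip_force: 29.9
```

Request:
arm_command(targets=[{"jaw": 10, "slide": [-0.1, 0.045, 0.01], "angular": [0, 0, 0.002]}, {"jaw": 10, "slide": [-0.2, 0.09, 0.02], "angular": [0, 0, 0.003]}, {"jaw": 10, "slide": [-0.3, 0.13, 0.04], "angular": [0, 0, 0.004]}, {"jaw": 10, "slide": [-0.4, 0.175, 0.05], "angular": [0, 0, 0.005]}, {"jaw": 10, "slide": [-0.46, 0.21, 0.05], "angular": [0, 0, 0.006]}])

```text
time: 17.98
eef_pos: [0.6149, -0.2783, 0.2782]
orientation: [0.765, 0.644, -0.001, -0.002]
force: [0.2, 0.5, -1.0]
grip_width: 0.184
grip_force: 29.9
```

Request:
arm_command(targets=[{"jaw": 10, "slide": [0, 0, 0], "angular": [0, 0, 0]}, {"jaw": 10, "slide": [0, 0, 0], "angular": [0, 0, 0]}, {"jaw": 10, "slide": [0, 0, 0], "angular": [0, 0, 0]}, {"jaw": 10, "slide": [0, 0, 0], "angular": [0, 0, 0]}, {"jaw": 10, "slide": [0, 0, 0], "angular": [0, 0, 0]}])

```text
time: 18.4
eef_pos: [0.6154, -0.2749, 0.2805]
orientation: [0.764, 0.645, -0.0, -0.001]
force: [0.2, -0.3, -1.9]
grip_width: 0.184
grip_force: 29.9
```

Run:
```python
from h import *
plan([dump(25),dump(45),dump(25),dump(0)],step=.2,rot=26)
```

```text
t 18.4 at [ 0.6154 -0.2749  0.2805] [-1.799e+02 -1.000e-01  8.030e+01] w 0.184 gf 29.9 F [ 0.2 -0.3 -1.9]
slide [0.014, -0.197, -0.07] ang [-0.14, -0.001, 0.001] -> [ 0.577 -0.266  0.295]
slide [0.0, -0.128, -0.076] ang [-0.111, -0.0, -0.0] -> [ 0.548 -0.26   0.298]
slide [-0.0, 0.094, 0.115] ang [0.111, 0.0, 0.0] -> [ 0.577 -0.266  0.295]
slide [-0.0, 0.111, 0.149] ang [0.139, -0.0, 0.0] -> [ 0.609 -0.271  0.277]
```

Request:
arm_command(targets=[{"jaw": 10, "slide": [0.003, -0.04, -0.015], "angular": [-0.028, 0, 0]}, {"jaw": 10, "slide": [0.006, -0.08, -0.03], "angular": [-0.056, 0, 0]}, {"jaw": 10, "slide": [0.009, -0.12, -0.045], "angular": [-0.083, 0, 0]}, {"jaw": 10, "slide": [0.012, -0.16, -0.06], "angular": [-0.111, 0, 0]}, {"jaw": 10, "slide": [0.014, -0.197, -0.07], "angular": [-0.14, 0, 0]}])

```text
time: 18.82
eef_pos: [0.5769, -0.2658, 0.2958]
orientation: [0.746, 0.629, 0.141, 0.168]
force: [0.1, 0.2, -1.5]
grip_width: 0.179
grip_force: 30.0
```

Request:
arm_command(targets=[{"jaw": 10, "slide": [0, -0.026, -0.015], "angular": [-0.022, 0, 0]}, {"jaw": 10, "slide": [0, -0.051, -0.03], "angular": [-0.044, 0, 0]}, {"jaw": 10, "slide": [0, -0.077, -0.045], "angular": [-0.067, 0, 0]}, {"jaw": 10, "slide": [0, -0.102, -0.06], "angular": [-0.089, 0, 0]}, {"jaw": 10, "slide": [0, -0.128, -0.076], "angular": [-0.111, 0, 0]}])

```text
time: 19.23
eef_pos: [0.5496, -0.2599, 0.2975]
orientation: [0.708, 0.598, 0.242, 0.285]
force: [-0.1, -0.1, -1.6]
grip_width: 0.179
grip_force: 30.0
```

Request:
arm_command(targets=[{"jaw": 10, "slide": [0, 0, 0], "angular": [0, 0, 0]}, {"jaw": 10, "slide": [0, 0, 0], "angular": [0, 0, 0]}, {"jaw": 10, "slide": [0, 0, 0], "angular": [0, 0, 0]}, {"jaw": 10, "slide": [0, 0, 0], "angular": [0, 0, 0]}, {"jaw": 10, "slide": [0, 0, 0], "angular": [0, 0, 0]}])

```text
time: 19.65
eef_pos: [0.5515, -0.2614, 0.2976]
orientation: [0.709, 0.599, 0.242, 0.284]
force: [-0.4, 0.6, -1.1]
grip_width: 0.182
grip_force: 30.0
```

Request:
arm_command(targets=[{"jaw": 10, "slide": [0, 0, 0], "angular": [0, 0, 0]}, {"jaw": 10, "slide": [0, 0, 0], "angular": [0, 0, 0]}, {"jaw": 10, "slide": [0, 0, 0], "angular": [0, 0, 0]}, {"jaw": 10, "slide": [0, 0, 0], "angular": [0, 0, 0]}, {"jaw": 10, "slide": [0, 0, 0], "angular": [0, 0, 0]}])

```text
time: 20.07
eef_pos: [0.5505, -0.2611, 0.2968]
orientation: [0.709, 0.598, 0.242, 0.284]
force: [-0.1, 0.7, -2.0]
grip_width: 0.18
grip_force: 30.0
```

Request:
arm_command(targets=[{"jaw": 10, "slide": [0, 0.02, 0.02], "angular": [0.022, 0, 0]}, {"jaw": 10, "slide": [0, 0.04, 0.045], "angular": [0.044, 0, 0]}, {"jaw": 10, "slide": [0, 0.06, 0.07], "angular": [0.067, 0, 0]}, {"jaw": 10, "slide": [0, 0.08, 0.09], "angular": [0.089, 0, 0]}, {"jaw": 10, "slide": [0, 0.094, 0.115], "angular": [0.111, 0, 0]}])

```text
time: 20.48
eef_pos: [0.5802, -0.2669, 0.2944]
orientation: [0.748, 0.631, 0.133, 0.156]
force: [0.2, 0.3, -0.3]
grip_width: 0.182
grip_force: 30.0
```

Request:
arm_command(targets=[{"jaw": 10, "slide": [0, 0.02, 0.02], "angular": [0.028, 0, 0]}, {"jaw": 10, "slide": [0, 0.045, 0.04], "angular": [0.056, 0, 0]}, {"jaw": 10, "slide": [0, 0.07, 0.06], "angular": [0.083, 0, 0]}, {"jaw": 10, "slide": [0, 0.09, 0.08], "angular": [0.111, 0, 0]}, {"jaw": 10, "slide": [0, 0.11, 0.1], "angular": [0.139, 0, 0]}])

```text
time: 20.9
eef_pos: [0.6079, -0.2707, 0.2844]
orientation: [0.764, 0.645, -0.007, -0.01]
force: [-0.0, -0.4, -1.6]
grip_width: 0.184
grip_force: 30.0
```

Request:
arm_command(targets=[{"jaw": 10, "slide": [0, 0, 0], "angular": [0, 0, 0]}, {"jaw": 10, "slide": [0, 0, 0], "angular": [0, 0, 0]}, {"jaw": 10, "slide": [0, 0, 0], "angular": [0, 0, 0]}, {"jaw": 10, "slide": [0, 0, 0], "angular": [0, 0, 0]}, {"jaw": 10, "slide": [0, 0, 0], "angular": [0, 0, 0]}])

```text
time: 21.32
eef_pos: [0.6063, -0.2706, 0.2844]
orientation: [0.764, 0.645, -0.005, -0.009]
force: [0.5, -0.2, -1.4]
grip_width: 0.177
grip_force: 30.0
```

Run:
```python
from h import *
plan([([.57,-.09,.30],down(-8)),([.50,.09,.30],down(-7)),([.4916,.2161,.22],down(-7)),([.4916,.2161,.10],down(-7))],step=.2,rot=26)
s=Cam('scene');b,_=blobs((cv2.cvtColor(s.im,cv2.COLOR_RGB2HSV)[...,0]<18)&(s.im[...,0]>s.im[...,2]*1.6)&(s.im[...,0]>50),4);print([x for x in b if 200<x[5][0]<400 and 130<x[5][1]<300])
```

```text
t 21.3 at [ 0.6063 -0.2706  0.2844] [-178.8   -0.2   80.4] w 0.177 gf 30.0 F [ 0.5 -0.2 -1.4]
slide [0.86, -0.332, -0.068] ang [-0.007, -0.001, -0.009] -> [ 0.57 -0.09  0.3 ]
slide [0.843, -0.472, -0.0] ang [0.0, 0.0, -0.006] -> [0.5  0.09 0.3 ]
slide [0.621, -0.119, 0.4] ang [-0.0, -0.0, 0.0] -> [0.492 0.216 0.22 ]
slide [0.0, -0.0, 0.6] ang [0.0, 0.0, 0.0] -> [0.492 0.216 0.1  ]
[(np.int32(8), np.int32(372), np.int32(171), np.int32(4), np.int32(3), array([373.5, 171.9])), (np.int32(139), np.int32(258), np.int32(257), np.int32(18), np.int32(13), array([265.6, 262.6]))]
```

Request:
arm_command(targets=[{"jaw": 10, "slide": [0.17, -0.066, -0.05], "angular": [-0.007, 0, -0.002]}, {"jaw": 10, "slide": [0.34, -0.133, -0.068], "angular": [-0.007, 0, -0.004]}, {"jaw": 10, "slide": [0.516, -0.2, -0.068], "angular": [-0.007, 0, -0.006]}, {"jaw": 10, "slide": [0.69, -0.266, -0.068], "angular": [-0.007, 0, -0.008]}, {"jaw": 10, "slide": [0.86, -0.332, -0.068], "angular": [-0.007, 0, -0.009]}])

```text
time: 21.78
eef_pos: [0.5698, -0.0887, 0.3002]
orientation: [0.755, 0.656, 0.002, -0.0]
force: [-0.1, 0.8, -1.4]
grip_width: 0.18
grip_force: 30.0
```

Request:
arm_command(targets=[{"jaw": 10, "slide": [0.17, -0.094, 0], "angular": [0, 0, -0.001]}, {"jaw": 10, "slide": [0.337, -0.189, 0], "angular": [0, 0, -0.002]}, {"jaw": 10, "slide": [0.506, -0.283, 0], "angular": [0, 0, -0.004]}, {"jaw": 10, "slide": [0.674, -0.378, 0], "angular": [0, 0, -0.005]}, {"jaw": 10, "slide": [0.843, -0.472, 0], "angular": [0, 0, -0.006]}])

```text
time: 22.2
eef_pos: [0.4994, 0.0912, 0.3007]
orientation: [0.749, 0.663, 0.002, -0.0]
force: [0.5, 0.2, -1.8]
grip_width: 0.178
grip_force: 30.0
```

Request:
arm_command(targets=[{"jaw": 10, "slide": [0.15, -0.03, 0.05], "angular": [0, 0, 0]}, {"jaw": 10, "slide": [0.3, -0.06, 0.12], "angular": [0, 0, 0]}, {"jaw": 10, "slide": [0.45, -0.09, 0.2], "angular": [0, 0, 0]}, {"jaw": 10, "slide": [0.58, -0.11, 0.3], "angular": [0, 0, 0]}, {"jaw": 10, "slide": [0.621, -0.119, 0.4], "angular": [0, 0, 0]}])

```text
time: 22.62
eef_pos: [0.492, 0.2197, 0.221]
orientation: [0.748, 0.664, 0.004, -0.001]
force: [-0.4, 0.1, -1.2]
grip_width: 0.182
grip_force: 30.0
```

Request:
arm_command(targets=[{"jaw": 10, "slide": [0, 0, 0.15], "angular": [0, 0, 0]}, {"jaw": 10, "slide": [0, 0, 0.3], "angular": [0, 0, 0]}, {"jaw": 10, "slide": [0, 0, 0.45], "angular": [0, 0, 0]}, {"jaw": 10, "slide": [0, 0, 0.55], "angular": [0, 0, 0]}, {"jaw": 10, "slide": [0, 0, 0.6], "angular": [0, 0, 0]}])

```text
time: 23.03
eef_pos: [0.4907, 0.2162, 0.0985]
orientation: [0.749, 0.663, 0.0, -0.002]
force: [0.2, -0.6, -1.6]
grip_width: 0.181
grip_force: 30.0
```

Request:
arm_command(targets=[{"jaw": 10, "slide": [0, 0, 0], "angular": [0, 0, 0]}, {"jaw": 10, "slide": [0, 0, 0], "angular": [0, 0, 0]}, {"jaw": 10, "slide": [0, 0, 0], "angular": [0, 0, 0]}, {"jaw": 10, "slide": [0, 0, 0], "angular": [0, 0, 0]}, {"jaw": 10, "slide": [0, 0, 0], "angular": [0, 0, 0]}])

```text
time: 23.45
eef_pos: [0.4935, 0.217, 0.1019]
orientation: [0.748, 0.663, 0.003, -0.0]
force: [-0.1, 0.3, -1.0]
grip_width: 0.179
grip_force: 30.0
```

Run:
```python
from h import *
plan([([.4916,.2161,.0735],down(-7))])
```

```text
t 23.4 at [0.4935 0.217  0.1019] [179.8  -0.3  83.1] w 0.179 gf 30.0 F [-0.1  0.3 -1. ]
slide [-0.006, -0.01, 0.142] ang [0.001, -0.002, 0.0] -> [0.492 0.216 0.074]
```

Place the middle scoop, release, rise, and move over the left scoop.

Request:
arm_command(targets=[{"jaw": 10, "slide": [-0.006, -0.01, 0.04], "angular": [0, 0, 0]}, {"jaw": 10, "slide": [-0.006, -0.01, 0.08], "angular": [0, 0, 0]}, {"jaw": 10, "slide": [-0.006, -0.01, 0.11], "angular": [0, 0, 0]}, {"jaw": 10, "slide": [-0.006, -0.01, 0.13], "angular": [0, 0, 0]}, {"jaw": 10, "slide": [-0.006, -0.01, 0.14], "angular": [0, 0, 0]}])

```text
time: 23.87
eef_pos: [0.4897, 0.2156, 0.0727]
orientation: [0.748, 0.663, 0.001, -0.001]
force: [-5.3, -2.4, 27.7]
grip_width: 0.179
grip_force: 30.0
```

Request:
arm_command(targets=[{"jaw": 10, "slide": [0, 0, 0], "angular": [0, 0, 0]}, {"jaw": 10, "slide": [0, 0, 0], "angular": [0, 0, 0]}, {"jaw": 60, "slide": [0, 0, 0], "angular": [0, 0, 0]}, {"jaw": 60, "slide": [0, 0, 0], "angular": [0, 0, 0]}, {"jaw": 60, "slide": [0, 0, 0], "angular": [0, 0, 0]}])

```text
time: 24.28
eef_pos: [0.4906, 0.216, 0.0721]
orientation: [0.748, 0.663, 0.002, -0.001]
force: [1.2, -0.2, 0.5]
grip_width: 0.329
grip_force: 0.0
```

Request:
arm_command(targets=[{"jaw": 60, "slide": [0, 0, 0], "angular": [0, 0, 0]}, {"jaw": 60, "slide": [0, 0, 0], "angular": [0, 0, 0]}, {"jaw": 60, "slide": [0, 0, -0.1], "angular": [0, 0, 0]}, {"jaw": 60, "slide": [0, 0, -0.3], "angular": [0, 0, 0]}, {"jaw": 60, "slide": [0, 0, -0.5], "angular": [0, 0, 0]}])

```text
time: 24.7
eef_pos: [0.4888, 0.2152, 0.1719]
orientation: [0.748, 0.663, -0.0, -0.002]
force: [1.2, 0.7, -0.7]
grip_width: 0.659
grip_force: 0.0
```

Request:
arm_command(targets=[{"jaw": 60, "slide": [-0.2, 0, 0], "angular": [0, 0, 0]}, {"jaw": 60, "slide": [-0.4, 0, 0], "angular": [0, 0, 0]}, {"jaw": 60, "slide": [-0.6, 0, 0], "angular": [0, 0, 0]}, {"jaw": 60, "slide": [-0.8, 0, 0], "angular": [0, 0, 0]}, {"jaw": 60, "slide": [-0.9, 0, 0], "angular": [0, 0, 0]}])

```text
time: 25.12
eef_pos: [0.468, 0.0337, 0.1718]
orientation: [0.749, 0.663, 0.001, -0.0]
force: [-0.3, 1.3, 0.4]
grip_width: 0.688
grip_force: 0.0
```

Run:
```python
from h import *
t=Cam('top');hsv=cv2.cvtColor(t.im,cv2.COLOR_RGB2HSV)
bl=(hsv[...,0]>105)&(hsv[...,0]<125)&(hsv[...,1]>120);bl[:130]=0;print([(b[0],b[5]) for b in blobs(bl,100)[0]])
br=(hsv[...,0]<18)&(hsv[...,1]>110)&(t.im[...,0]>90);br[:150]=0;print([(b[0],b[5]) for b in blobs(br,4)[0]])
plan([([.4905,.3257,.18],down(0)),([.4905,.3257,.095],down(0)),([.4905,.3257,.071],down(0))],step=.19)
```

```text
[(np.int32(765), array([187.8, 221.1])), (np.int32(759), array([226.3, 218.2]))]
[(np.int32(208), array([196.1, 154.3])), (np.int32(138), array([602.1, 175.7])), (np.int32(5), array([592.8, 156.6])), (np.int32(7), array([592. , 163.6])), (np.int32(7), array([594.7, 166.4])), (np.int32(197), array([401.6, 189.5])), (np.int32(32), array([183.5, 209.8])), (np.int32(26), array([193.2, 209.2])), (np.int32(14), array([ 16.6, 230.6])), (np.int32(5), array([ 14.6, 236.2])), (np.int32(4), array([ 15. , 248.2])), (np.int32(4), array([ 13.8, 252. ])), (np.int32(11), array([ 15.5, 255.7]))]
t 25.2 at [0.4681 0.0319 0.1717] [ 1.799e+02 -1.000e-01  8.290e+01] w 0.687 gf 0.0 F [-0.2 -1.7  0.2]
slide [0.736, -0.035, -0.02] ang [0.0, -0.0, -0.02] -> [0.479 0.179 0.176]
slide [0.737, 0.01, -0.02] ang [0.0, -0.0, -0.02] -> [0.49  0.326 0.18 ]
slide [0.0, 0.0, 0.425] ang [-0.0, 0.0, -0.0] -> [0.49  0.326 0.095]
slide [-0.0, 0.0, 0.12] ang [-0.0, -0.0, 0.0] -> [0.49  0.326 0.071]
```

Request:
arm_command(targets=[{"jaw": 60, "slide": [0.736, -0.035, -0.02], "angular": [0, 0, -0.02]}, {"jaw": 60, "slide": [0.736, -0.035, -0.02], "angular": [0, 0, -0.02]}, {"jaw": 60, "slide": [0.736, -0.035, -0.02], "angular": [0, 0, -0.02]}, {"jaw": 60, "slide": [0.736, -0.035, -0.02], "angular": [0, 0, -0.02]}, {"jaw": 60, "slide": [0.736, -0.035, -0.02], "angular": [0, 0, -0.02]}])

```text
time: 25.58
eef_pos: [0.4797, 0.1882, 0.1765]
orientation: [0.726, 0.688, 0.003, -0.001]
force: [0.9, 0.5, -0.3]
grip_width: 0.691
grip_force: 0.0
```

Request:
arm_command(targets=[{"jaw": 60, "slide": [0.2, 0, -0.01], "angular": [0, 0, -0.01]}, {"jaw": 60, "slide": [0.4, 0.005, -0.02], "angular": [0, 0, -0.02]}, {"jaw": 60, "slide": [0.6, 0.01, -0.02], "angular": [0, 0, -0.02]}, {"jaw": 60, "slide": [0.737, 0.01, -0.02], "angular": [0, 0, -0.02]}, {"jaw": 60, "slide": [0.737, 0.01, -0.02], "angular": [0, 0, -0.02]}])

```text
time: 26.0
eef_pos: [0.4904, 0.3356, 0.1809]
orientation: [0.704, 0.71, 0.004, -0.001]
force: [0.1, -0.5, 0.4]
grip_width: 0.691
grip_force: 0.0
```

Request:
arm_command(targets=[{"jaw": 60, "slide": [0, 0, 0.1], "angular": [0, 0, 0]}, {"jaw": 60, "slide": [0, 0, 0.22], "angular": [0, 0, 0]}, {"jaw": 60, "slide": [0, 0, 0.35], "angular": [0, 0, 0]}, {"jaw": 60, "slide": [0, 0, 0.4], "angular": [0, 0, 0]}, {"jaw": 60, "slide": [0, 0, 0.4], "angular": [0, 0, 0]}])

```text
time: 26.42
eef_pos: [0.4878, 0.3292, 0.098]
orientation: [0.706, 0.709, -0.002, -0.002]
force: [0.4, -0.2, -0.2]
grip_width: 0.69
grip_force: 0.0
```

Run:
```python
from h import *
plan([([.4905,.3257,.071],down(0))],step=.19,rot=33)
```

```text
t 26.4 at [0.4878 0.3292 0.098 ] [-179.7   -0.    90.2] w 0.690 gf 0.0 F [ 0.4 -0.2 -0.2]
slide [-0.017, 0.014, 0.135] ang [-0.002, -0.0, 0.001] -> [0.49  0.326 0.071]
```

Request:
arm_command(targets=[{"jaw": 60, "slide": [-0.017, 0.01, 0.05], "angular": [0, 0, 0]}, {"jaw": 60, "slide": [-0.017, 0.01, 0.1], "angular": [0, 0, 0]}, {"jaw": 60, "slide": [-0.017, 0.01, 0.135], "angular": [0, 0, 0]}, {"jaw": 30, "slide": [-0.017, 0.01, 0.135], "angular": [0, 0, 0]}, {"jaw": 10, "slide": [-0.017, 0.01, 0.135], "angular": [0, 0, 0]}])

```text
time: 26.83
eef_pos: [0.492, 0.3278, 0.0737]
orientation: [0.705, 0.709, 0.002, -0.001]
force: [-0.2, -0.4, 0.2]
grip_width: 0.61
grip_force: 0.0
```

Request:
arm_command(targets=[{"jaw": 10, "slide": [0, 0, 0], "angular": [0, 0, 0]}, {"jaw": 10, "slide": [0, 0, 0], "angular": [0, 0, 0]}, {"jaw": 10, "slide": [0, 0, 0], "angular": [0, 0, 0]}, {"jaw": 10, "slide": [0, 0, 0], "angular": [0, 0, 0]}, {"jaw": 10, "slide": [0, 0, 0], "angular": [0, 0, 0]}])

```text
time: 27.25
eef_pos: [0.4922, 0.328, 0.0741]
orientation: [0.705, 0.709, 0.002, -0.001]
force: [0.7, -0.3, 0.2]
grip_width: 0.248
grip_force: 0.0
```

Request:
arm_command(targets=[{"jaw": 10, "slide": [0, 0, 0], "angular": [0, 0, 0]}, {"jaw": 10, "slide": [0, 0, 0], "angular": [0, 0, 0]}, {"jaw": 10, "slide": [0, 0, 0], "angular": [0, 0, 0]}, {"jaw": 10, "slide": [0, 0, 0], "angular": [0, 0, 0]}, {"jaw": 10, "slide": [0, 0, 0], "angular": [0, 0, 0]}])

```text
time: 27.67
eef_pos: [0.4919, 0.3279, 0.0739]
orientation: [0.705, 0.709, 0.002, -0.001]
force: [-0.2, -0.1, 1.4]
grip_width: 0.176
grip_force: 29.9
```

Run:
```python
from h import *
o=bot.get_obs();p=np.array(o['eef_pos'])
p[2]=.24
plan([(p,down(0)),([.49,.25,.30],down(-2)),([.55,-.06,.3],down(-7)),dump(0)],step=.17,rot=26)
```

```text
t 27.7 at [0.4919 0.3279 0.0739] [179.9  -0.2  90.3] w 0.176 gf 29.9 F [-0.2 -0.1  1.4]
slide [0.003, 0.001, -0.83] ang [0.0, -0.001, 0.002] -> [0.492 0.328 0.24 ]
slide [-0.389, -0.01, -0.3] ang [-0.0, 0.0, 0.011] -> [0.49 0.25 0.3 ]
slide [-0.769, 0.177, 0.0] ang [0.0, 0.0, 0.014] -> [0.52  0.095 0.3  ]
slide [-0.761, 0.21, 0.0] ang [0.0, 0.0, 0.014] -> [ 0.55 -0.06  0.3 ]
slide [-0.506, 0.212, 0.058] ang [0.0, 0.0, 0.008] -> [ 0.58  -0.166  0.288]
slide [-0.5, 0.225, 0.058] ang [0.0, 0.0, 0.008] -> [ 0.609 -0.271  0.277]
```

Request:
arm_command(targets=[{"jaw": 10, "slide": [0, 0, -0.1], "angular": [0, 0, 0]}, {"jaw": 10, "slide": [0, 0, -0.3], "angular": [0, 0, 0]}, {"jaw": 10, "slide": [0, 0, -0.5], "angular": [0, 0, 0]}, {"jaw": 10, "slide": [0, 0, -0.7], "angular": [0, 0, 0]}, {"jaw": 10, "slide": [0, 0, -0.83], "angular": [0, 0, 0.002]}])

```text
time: 28.08
eef_pos: [0.493, 0.3277, 0.2434]
orientation: [0.708, 0.707, 0.004, 0.0]
force: [0.8, 0.8, -1.7]
grip_width: 0.185
grip_force: 29.9
```

Request:
arm_command(targets=[{"jaw": 10, "slide": [-0.06, 0, -0.08], "angular": [0, 0, 0.002]}, {"jaw": 10, "slide": [-0.13, 0, -0.15], "angular": [0, 0, 0.004]}, {"jaw": 10, "slide": [-0.2, 0, -0.22], "angular": [0, 0, 0.006]}, {"jaw": 10, "slide": [-0.28, -0.005, -0.28], "angular": [0, 0, 0.008]}, {"jaw": 10, "slide": [-0.389, -0.01, -0.3], "angular": [0, 0, 0.011]}])

```text
time: 28.5
eef_pos: [0.4904, 0.2495, 0.3012]
orientation: [0.719, 0.695, 0.004, -0.0]
force: [0.4, -1.2, -1.9]
grip_width: 0.184
grip_force: 29.9
```

Request:
arm_command(targets=[{"jaw": 10, "slide": [-0.14, 0.03, 0], "angular": [0, 0, 0.003]}, {"jaw": 10, "slide": [-0.29, 0.065, 0], "angular": [0, 0, 0.006]}, {"jaw": 10, "slide": [-0.45, 0.1, 0], "angular": [0, 0, 0.009]}, {"jaw": 10, "slide": [-0.61, 0.14, 0], "angular": [0, 0, 0.012]}, {"jaw": 10, "slide": [-0.769, 0.177, 0], "angular": [0, 0, 0.014]}])

```text
time: 28.92
eef_pos: [0.5193, 0.0927, 0.2986]
orientation: [0.735, 0.678, 0.002, -0.001]
force: [-0.3, 0.6, -1.9]
grip_width: 0.184
grip_force: 29.9
```

Request:
arm_command(targets=[{"jaw": 10, "slide": [-0.155, 0.042, 0], "angular": [0, 0, 0.003]}, {"jaw": 10, "slide": [-0.31, 0.085, 0], "angular": [0, 0, 0.006]}, {"jaw": 10, "slide": [-0.47, 0.13, 0], "angular": [0, 0, 0.009]}, {"jaw": 10, "slide": [-0.62, 0.17, 0], "angular": [0, 0, 0.012]}, {"jaw": 10, "slide": [-0.761, 0.21, 0], "angular": [0, 0, 0.014]}])

```text
time: 29.33
eef_pos: [0.549, -0.0627, 0.2979]
orientation: [0.75, 0.662, 0.001, -0.001]
force: [0.9, 0.6, -0.9]
grip_width: 0.176
grip_force: 29.9
```

Request:
arm_command(targets=[{"jaw": 10, "slide": [-0.12, 0.045, 0.01], "angular": [0, 0, 0.002]}, {"jaw": 10, "slide": [-0.22, 0.09, 0.02], "angular": [0, 0, 0.003]}, {"jaw": 10, "slide": [-0.32, 0.13, 0.04], "angular": [0, 0, 0.004]}, {"jaw": 10, "slide": [-0.41, 0.175, 0.05], "angular": [0, 0, 0.006]}, {"jaw": 10, "slide": [-0.506, 0.212, 0.058], "angular": [0, 0, 0.008]}])

```text
time: 29.75
eef_pos: [0.5787, -0.1674, 0.2855]
orientation: [0.758, 0.652, 0.001, -0.002]
force: [0.7, 0.2, -1.1]
grip_width: 0.181
grip_force: 29.9
```

Request:
arm_command(targets=[{"jaw": 10, "slide": [-0.1, 0.045, 0.01], "angular": [0, 0, 0.002]}, {"jaw": 10, "slide": [-0.2, 0.09, 0.02], "angular": [0, 0, 0.003]}, {"jaw": 10, "slide": [-0.3, 0.13, 0.04], "angular": [0, 0, 0.005]}, {"jaw": 10, "slide": [-0.4, 0.175, 0.05], "angular": [0, 0, 0.007]}, {"jaw": 10, "slide": [-0.48, 0.215, 0.05], "angular": [0, 0, 0.008]}])

```text
time: 30.17
eef_pos: [0.6066, -0.2692, 0.2746]
orientation: [0.766, 0.643, 0.001, -0.002]
force: [0.6, 0.3, -0.8]
grip_width: 0.178
grip_force: 29.9
```

Request:
arm_command(targets=[{"jaw": 10, "slide": [0, 0, 0], "angular": [0, 0, 0]}, {"jaw": 10, "slide": [0, 0, 0], "angular": [0, 0, 0]}, {"jaw": 10, "slide": [0, 0, 0], "angular": [0, 0, 0]}, {"jaw": 10, "slide": [0, 0, 0], "angular": [0, 0, 0]}, {"jaw": 10, "slide": [0, 0, 0], "angular": [0, 0, 0]}])

```text
time: 30.58
eef_pos: [0.6069, -0.2664, 0.2764]
orientation: [0.765, 0.643, 0.002, -0.001]
force: [0.5, 0.1, -2.3]
grip_width: 0.184
grip_force: 29.9
```

Run:
```python
from h import *
plan([dump(25),dump(45)],step=.2,rot=26)
```

```text
t 30.6 at [ 0.6069 -0.2664  0.2764] [180.   -0.2  80.1] w 0.184 gf 29.9 F [ 0.5  0.1 -2.3]
slide [-0.021, -0.147, -0.091] ang [-0.139, -0.001, 0.0] -> [ 0.577 -0.266  0.295]
slide [0.0, -0.128, -0.076] ang [-0.111, 0.0, -0.0] -> [ 0.548 -0.26   0.298]
```

Request:
arm_command(targets=[{"jaw": 10, "slide": [0, -0.03, -0.02], "angular": [-0.028, 0, 0]}, {"jaw": 10, "slide": [0, -0.06, -0.04], "angular": [-0.056, 0, 0]}, {"jaw": 10, "slide": [0, -0.09, -0.06], "angular": [-0.083, 0, 0]}, {"jaw": 10, "slide": [0, -0.12, -0.08], "angular": [-0.111, 0, 0]}, {"jaw": 10, "slide": [-0.01, -0.147, -0.091], "angular": [-0.14, 0, 0]}])

```text
time: 31.0
eef_pos: [0.5776, -0.2634, 0.296]
orientation: [0.747, 0.627, 0.143, 0.169]
force: [1.0, 1.0, -1.4]
grip_width: 0.179
grip_force: 30.0
```

Request:
arm_command(targets=[{"jaw": 10, "slide": [0, -0.026, -0.015], "angular": [-0.022, 0, 0]}, {"jaw": 10, "slide": [0, -0.051, -0.03], "angular": [-0.044, 0, 0]}, {"jaw": 10, "slide": [0, -0.077, -0.045], "angular": [-0.067, 0, 0]}, {"jaw": 10, "slide": [0, -0.102, -0.06], "angular": [-0.089, 0, 0]}, {"jaw": 10, "slide": [0, -0.128, -0.076], "angular": [-0.111, 0, 0]}])

```text
time: 31.42
eef_pos: [0.5503, -0.2576, 0.2974]
orientation: [0.709, 0.597, 0.244, 0.285]
force: [-0.2, 0.3, -1.2]
grip_width: 0.181
grip_force: 30.0
```

Request:
arm_command(targets=[{"jaw": 10, "slide": [0, 0, 0], "angular": [0, 0, 0]}, {"jaw": 10, "slide": [0, 0, 0], "angular": [0, 0, 0]}, {"jaw": 10, "slide": [0, 0, 0], "angular": [0, 0, 0]}, {"jaw": 10, "slide": [0, 0, 0], "angular": [0, 0, 0]}, {"jaw": 10, "slide": [0, 0, 0], "angular": [0, 0, 0]}])

```text
time: 31.83
eef_pos: [0.5522, -0.2592, 0.2976]
orientation: [0.71, 0.597, 0.243, 0.284]
force: [0.3, -0.1, -1.3]
grip_width: 0.182
grip_force: 30.0
```

Request:
arm_command(targets=[{"jaw": 10, "slide": [0, 0, 0], "angular": [0, 0, 0]}, {"jaw": 10, "slide": [0, 0, 0], "angular": [0, 0, 0]}, {"jaw": 10, "slide": [0, 0, 0], "angular": [0, 0, 0]}, {"jaw": 10, "slide": [0, 0, 0], "angular": [0, 0, 0]}, {"jaw": 10, "slide": [0, 0, 0], "angular": [0, 0, 0]}])

```text
time: 32.25
eef_pos: [0.5512, -0.2588, 0.2968]
orientation: [0.71, 0.597, 0.243, 0.284]
force: [0.1, 0.2, -0.6]
grip_width: 0.182
grip_force: 30.0
```

Request:
arm_command(targets=[{"jaw": 10, "slide": [0, 0.02, 0.02], "angular": [0.022, 0, 0]}, {"jaw": 10, "slide": [0, 0.04, 0.045], "angular": [0.044, 0, 0]}, {"jaw": 10, "slide": [0, 0.06, 0.07], "angular": [0.067, 0, 0]}, {"jaw": 10, "slide": [0, 0.08, 0.09], "angular": [0.089, 0, 0]}, {"jaw": 10, "slide": [0, 0.094, 0.115], "angular": [0.111, 0, 0]}])

```text
time: 32.67
eef_pos: [0.5809, -0.2647, 0.2945]
orientation: [0.749, 0.63, 0.134, 0.156]
force: [0.3, -0.1, -1.4]
grip_width: 0.186
grip_force: 30.0
```

Request:
arm_command(targets=[{"jaw": 10, "slide": [0, 0.02, 0.02], "angular": [0.028, 0, 0]}, {"jaw": 10, "slide": [0, 0.045, 0.04], "angular": [0.056, 0, 0]}, {"jaw": 10, "slide": [0, 0.07, 0.06], "angular": [0.083, 0, 0]}, {"jaw": 10, "slide": [0, 0.09, 0.08], "angular": [0.111, 0, 0]}, {"jaw": 10, "slide": [0, 0.11, 0.1], "angular": [0.139, 0, 0]}])

```text
time: 33.08
eef_pos: [0.6086, -0.2686, 0.2845]
orientation: [0.765, 0.644, -0.005, -0.011]
force: [0.4, 0.1, -1.5]
grip_width: 0.181
grip_force: 30.0
```

Request:
arm_command(targets=[{"jaw": 10, "slide": [0, 0, 0], "angular": [0, 0, 0]}, {"jaw": 10, "slide": [0, 0, 0], "angular": [0, 0, 0]}, {"jaw": 10, "slide": [0, 0, 0], "angular": [0, 0, 0]}, {"jaw": 10, "slide": [0, 0, 0], "angular": [0, 0, 0]}, {"jaw": 10, "slide": [0, 0, 0], "angular": [0, 0, 0]}])

```text
time: 33.5
eef_pos: [0.607, -0.2684, 0.2845]
orientation: [0.765, 0.644, -0.004, -0.009]
force: [0.3, -0.2, -1.1]
grip_width: 0.184
grip_force: 30.0
```

Run:
```python
from h import *
plan([([.57,-.09,.30],down(-7)),([.51,.08,.30],down(-4)),([.485,.25,.28],down(-1)),([.4919,.3279,.20],down(0)),([.4919,.3279,.10],down(0))],step=.2,rot=26)
s=Cam('scene');b,_=blobs((cv2.cvtColor(s.im,cv2.COLOR_RGB2HSV)[...,0]<18)&(s.im[...,0]>s.im[...,2]*1.6)&(s.im[...,0]>50),4);print([x for x in b if 200<x[5][0]<400 and 130<x[5][1]<300])
```

```text
t 33.5 at [ 0.607  -0.2684  0.2845] [-178.9   -0.4   80.2] w 0.184 gf 30.0 F [ 0.3 -0.2 -1.1]
slide [0.848, -0.336, -0.066] ang [-0.006, -0.002, -0.016] -> [ 0.57 -0.09  0.3 ]
slide [0.807, -0.401, -0.0] ang [0.0, 0.0, -0.017] -> [0.51 0.08 0.3 ]
slide [0.839, -0.184, 0.1] ang [0.0, -0.0, -0.017] -> [0.485 0.25  0.28 ]
slide [0.39, 0.028, 0.4] ang [-0.0, 0.0, -0.006] -> [0.492 0.328 0.2  ]
slide [-0.0, -0.0, 0.5] ang [0.0, -0.0, 0.0] -> [0.492 0.328 0.1  ]
[(np.int32(176), np.int32(254), np.int32(252), np.int32(22), np.int32(18), array([263.2, 261.1]))]
```

Request:
arm_command(targets=[{"jaw": 10, "slide": [0.17, -0.067, -0.05], "angular": [-0.006, -0.002, -0.003]}, {"jaw": 10, "slide": [0.34, -0.134, -0.066], "angular": [-0.006, -0.002, -0.006]}, {"jaw": 10, "slide": [0.51, -0.2, -0.066], "angular": [-0.006, -0.002, -0.01]}, {"jaw": 10, "slide": [0.68, -0.27, -0.066], "angular": [-0.006, -0.002, -0.013]}, {"jaw": 10, "slide": [0.848, -0.336, -0.066], "angular": [-0.006, -0.002, -0.016]}])

```text
time: 33.97
eef_pos: [0.5696, -0.0888, 0.3004]
orientation: [0.749, 0.663, 0.001, 0.0]
force: [0.7, 0.5, -0.6]
grip_width: 0.177
grip_force: 30.0
```

Request:
arm_command(targets=[{"jaw": 10, "slide": [0.16, -0.08, 0], "angular": [0, 0, -0.003]}, {"jaw": 10, "slide": [0.32, -0.16, 0], "angular": [0, 0, -0.007]}, {"jaw": 10, "slide": [0.48, -0.24, 0], "angular": [0, 0, -0.01]}, {"jaw": 10, "slide": [0.645, -0.32, 0], "angular": [0, 0, -0.014]}, {"jaw": 10, "slide": [0.807, -0.401, 0], "angular": [0, 0, -0.017]}])

```text
time: 34.38
eef_pos: [0.5093, 0.081, 0.3005]
orientation: [0.73, 0.683, 0.001, 0.0]
force: [0.5, 0.2, -1.5]
grip_width: 0.183
grip_force: 30.0
```

Request:
arm_command(targets=[{"jaw": 10, "slide": [0.168, -0.037, 0.02], "angular": [0, 0, -0.003]}, {"jaw": 10, "slide": [0.335, -0.074, 0.04], "angular": [0, 0, -0.007]}, {"jaw": 10, "slide": [0.5, -0.11, 0.06], "angular": [0, 0, -0.01]}, {"jaw": 10, "slide": [0.67, -0.147, 0.08], "angular": [0, 0, -0.014]}, {"jaw": 10, "slide": [0.839, -0.184, 0.1], "angular": [0, 0, -0.017]}])

```text
time: 34.8
eef_pos: [0.4843, 0.2508, 0.2805]
orientation: [0.712, 0.702, 0.001, -0.0]
force: [1.6, -0.4, -0.7]
grip_width: 0.181
grip_force: 30.0
```

Request:
arm_command(targets=[{"jaw": 10, "slide": [0.12, 0.01, 0.05], "angular": [0, 0, -0.002]}, {"jaw": 10, "slide": [0.25, 0.02, 0.1], "angular": [0, 0, -0.004]}, {"jaw": 10, "slide": [0.36, 0.028, 0.2], "angular": [0, 0, -0.006]}, {"jaw": 10, "slide": [0.39, 0.028, 0.3], "angular": [0, 0, -0.006]}, {"jaw": 10, "slide": [0.39, 0.028, 0.4], "angular": [0, 0, -0.006]}])

```text
time: 35.22
eef_pos: [0.4917, 0.3295, 0.2001]
orientation: [0.704, 0.71, 0.002, -0.0]
force: [0.1, -1.4, -0.6]
grip_width: 0.182
grip_force: 30.0
```

Request:
arm_command(targets=[{"jaw": 10, "slide": [0, 0, 0.1], "angular": [0, 0, 0]}, {"jaw": 10, "slide": [0, 0, 0.22], "angular": [0, 0, 0]}, {"jaw": 10, "slide": [0, 0, 0.35], "angular": [0, 0, 0]}, {"jaw": 10, "slide": [0, 0, 0.45], "angular": [0, 0, 0]}, {"jaw": 10, "slide": [0, 0, 0.5], "angular": [0, 0, 0]}])

```text
time: 35.63
eef_pos: [0.4901, 0.3267, 0.098]
orientation: [0.705, 0.709, -0.001, -0.001]
force: [-0.5, 0.7, -1.1]
grip_width: 0.181
grip_force: 30.0
```

Request:
arm_command(targets=[{"jaw": 10, "slide": [0, 0, 0], "angular": [0, 0, 0]}, {"jaw": 10, "slide": [0, 0, 0], "angular": [0, 0, 0]}, {"jaw": 10, "slide": [0, 0, 0], "angular": [0, 0, 0]}, {"jaw": 10, "slide": [0, 0, 0], "angular": [0, 0, 0]}, {"jaw": 10, "slide": [0, 0, 0], "angular": [0, 0, 0]}])

```text
time: 36.05
eef_pos: [0.4926, 0.3281, 0.1014]
orientation: [0.705, 0.709, 0.002, 0.0]
force: [0.2, -0.7, -1.4]
grip_width: 0.178
grip_force: 30.0
```

Run:
```python
from h import *
plan([([.4919,.3279,.0755],down(0))])
```

```text
t 36.0 at [0.4926 0.3281 0.1014] [ 1.799e+02 -1.000e-01  9.030e+01] w 0.178 gf 30.0 F [ 0.2 -0.7 -1.4]
slide [-0.001, -0.004, 0.13] ang [0.001, -0.001, 0.002] -> [0.492 0.328 0.076]
```

Place gently, release, retreat towards the pin.

Request:
arm_command(targets=[{"jaw": 10, "slide": [0, -0.004, 0.04], "angular": [0, 0, 0]}, {"jaw": 10, "slide": [0, -0.004, 0.08], "angular": [0, 0, 0]}, {"jaw": 10, "slide": [0, -0.004, 0.105], "angular": [0, 0, 0]}, {"jaw": 10, "slide": [0, -0.004, 0.12], "angular": [0, 0, 0]}, {"jaw": 10, "slide": [0, -0.004, 0.13], "angular": [0, 0, 0]}])

```text
time: 36.47
eef_pos: [0.4902, 0.327, 0.074]
orientation: [0.705, 0.709, -0.001, -0.001]
force: [-3.8, -3.5, 18.0]
grip_width: 0.181
grip_force: 30.0
```

Request:
arm_command(targets=[{"jaw": 10, "slide": [0, 0, 0], "angular": [0, 0, 0]}, {"jaw": 10, "slide": [0, 0, 0.01], "angular": [0, 0, 0]}, {"jaw": 60, "slide": [0, 0, 0.01], "angular": [0, 0, 0]}, {"jaw": 60, "slide": [0, 0, 0.01], "angular": [0, 0, 0]}, {"jaw": 60, "slide": [0, 0, 0.01], "angular": [0, 0, 0]}])

```text
time: 36.88
eef_pos: [0.4911, 0.3278, 0.0718]
orientation: [0.705, 0.709, 0.0, -0.0]
force: [0.6, -0.3, 0.1]
grip_width: 0.324
grip_force: 0.0
```

Request:
arm_command(targets=[{"jaw": 60, "slide": [0, 0, 0], "angular": [0, 0, 0]}, {"jaw": 60, "slide": [0, 0, 0], "angular": [0, 0, 0]}, {"jaw": 60, "slide": [0, 0, -0.1], "angular": [0, 0, 0]}, {"jaw": 60, "slide": [0, 0, -0.35], "angular": [0, 0, 0]}, {"jaw": 60, "slide": [0, 0, -0.6], "angular": [0, 0, 0]}])

```text
time: 37.3
eef_pos: [0.4894, 0.3269, 0.1743]
orientation: [0.705, 0.709, -0.002, -0.002]
force: [0.3, 0.8, 0.8]
grip_width: 0.657
grip_force: 0.0
```

Run:
```python
from h import *
plan([([.50,.33,.25],down(0)),([.42,.0,.26],down(3))],step=.2)
```

```text
t 37.3 at [0.4894 0.3269 0.1743] [-1.797e+02  1.000e-01  9.030e+01] w 0.657 gf 0.0 F [0.3 0.8 0.8]
slide [0.015, 0.051, -0.379] ang [-0.002, 0.0, 0.002] -> [0.5  0.33 0.25]
slide [-0.825, -0.2, -0.025] ang [-0.0, -0.0, -0.008] -> [0.46  0.165 0.255]
slide [-0.819, -0.222, -0.025] ang [-0.0, -0.0, -0.008] -> [0.42 0.   0.26]
```

Request:
arm_command(targets=[{"jaw": 50, "slide": [-0.15, 0, -0.2], "angular": [0, 0, 0]}, {"jaw": 50, "slide": [-0.3, 0, -0.3], "angular": [0, 0, 0]}, {"jaw": 50, "slide": [-0.5, 0, -0.38], "angular": [0, 0, 0]}, {"jaw": 50, "slide": [-0.7, 0, -0.38], "angular": [0, 0, 0]}, {"jaw": 50, "slide": [-0.8, 0, -0.38], "angular": [0, 0, 0]}])

```text
time: 37.72
eef_pos: [0.4923, 0.1644, 0.2527]
orientation: [0.706, 0.709, 0.001, 0.001]
force: [0.3, -0.2, 0.5]
grip_width: 0.581
grip_force: 0.0
```

Run:
```python
from h import *
t=Cam('top');s=Cam('scene');hsv=cv2.cvtColor(t.im,cv2.COLOR_RGB2HSV)
bl=(hsv[...,0]>105)&(hsv[...,0]<125)&(hsv[...,1]>120);bl[:130]=0;print([(b[0],b[5]) for b in blobs(bl,50)[0]])
br=(hsv[...,0]<18)&(hsv[...,1]>110)&(t.im[...,0]>90);br[:150]=0;print([(b[0],b[5]) for b in blobs(br,4)[0] if 100<b[5][0]<460])
a=cv2.resize(t.im[150:225,315:390,::-1],(600,600),interpolation=cv2.INTER_CUBIC)
# predicted notch prongs etc. under stand fit, marked faintly for comparison
cv2.imwrite('pics/n1.png',a)
cv2.imwrite('pics/s1.png',cv2.resize(s.im[195:285,280:350,::-1],(560,720)))
plan([])
```

```text
[(np.int32(773), array([262.3, 208.6])), (np.int32(328), array([187.2, 229.2]))]
[(np.int32(209), array([196.2, 154.3])), (np.int32(229), array([402.5, 190.3]))]
t 37.8 at [0.4919 0.1645 0.2515] [-180.    0.   90.] w 0.573 gf 0.0 F [0.7 1.2 0.8]
```

View pics/n1.png

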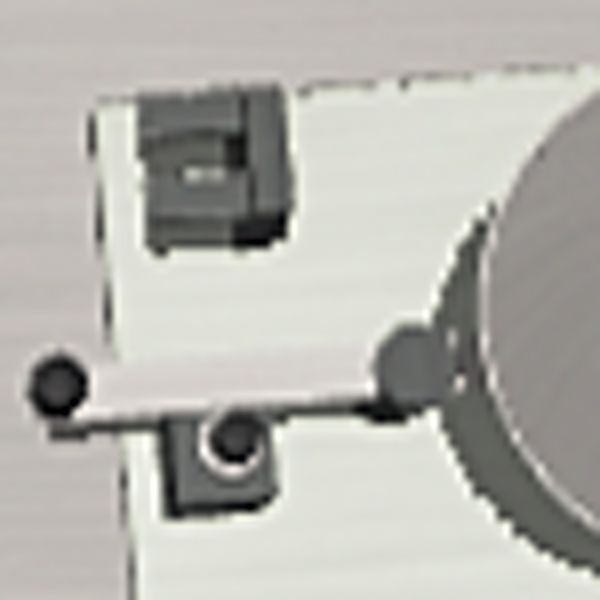

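The crop shows the fork's prong edges at v≈97 and v≈218 (u≈190), and the slot running from its open end at u≈140 to the post at u≈248. That puts the notch centre at about (195,157). The knob is at (60,386) and the pin head at (235,438). The funnel now holds all the chunks (229 px of orange). I'll refit the stand pose.

Run:
```python
from h import *
t=Cam('top')
T=lambda u:[(u[0]+.5)/8-.5+315,(u[1]+.5)/8-.5+150]
W=np.array([[.5346,-.2590]]+[t.plane([T(u)],z)[0][:2] for u,z in(((60,386),.157),((235,438),.162),((195,157.5),.1))])
M=np.array([[0,0],[0,210],[-22,155],[78,155]])/1000
m0,w0=M.mean(0),W.mean(0);H=(M-m0).T@(W-w0);th=np.arctan2(H[0,1]-H[1,0],H[0,0]+H[1,1]);Rz=np.array([[np.cos(th),-np.sin(th)],[np.sin(th),np.cos(th)]])
o=w0-Rz@m0;print(W.round(4).tolist(),'stand',o,np.degrees(th),'resid mm',((M@Rz.T+o-W)*1000).round(1).tolist());print((M@Rz.T+o).round(4))
# slot edges along stand x
e=t.plane([T((190,97)),T((190,218)),T((140,157)),T((248,157))],.1)[:,:2];print('prong span, slot len',np.linalg.norm(e[0]-e[1]),np.linalg.norm(e[2]-e[3]))
P=(M@Rz.T+o)[2]
plan([([.50,.0,.26],down(3.5)),([P[0],P[1],.22],down(3.5)),([P[0],P[1],.134],down(3.5))],step=.2)
```

```text
[[0.5346, -0.259], [0.5214, -0.0488], [0.5029, -0.1031], [0.6033, -0.098]] stand [ 0.53460684 -0.25783069] 3.5400407177885214 resid mm [[0.0, 1.2], [0.3, 0.5], [0.2, -1.3], [-0.4, -0.4]]
[[ 0.5346 -0.2578]
 [ 0.5216 -0.0482]
 [ 0.5031 -0.1045]
 [ 0.6029 -0.0983]]
prong span, slot len 0.041277956123177854 0.03640888636047811
t 37.9 at [0.4919 0.1662 0.2512] [-1.80e+02 -1.00e-01  9.01e+01] w 0.574 gf 0.0 F [1.1 1.2 1.1]
slide [-0.831, 0.039, -0.045] ang [-0.0, -0.0, -0.019] -> [0.5  0.   0.26]
slide [-0.522, -0.017, 0.2] ang [0.0, 0.0, 0.0] -> [ 0.503 -0.104  0.22 ]
slide [0.0, -0.0, 0.43] ang [0.0, 0.0, 0.0] -> [ 0.503 -0.104  0.134]
```

Request:
arm_command(targets=[{"jaw": 50, "slide": [-0.831, 0.039, -0.045], "angular": [0, 0, -0.019]}, {"jaw": 50, "slide": [-0.831, 0.039, -0.045], "angular": [0, 0, -0.019]}, {"jaw": 50, "slide": [-0.831, 0.039, -0.045], "angular": [0, 0, -0.019]}, {"jaw": 50, "slide": [-0.831, 0.039, -0.045], "angular": [0, 0, -0.019]}, {"jaw": 50, "slide": [-0.831, 0.039, -0.045], "angular": [0, 0, -0.019]}])

```text
time: 38.28
eef_pos: [0.5026, -0.0042, 0.2602]
orientation: [0.686, 0.728, -0.0, 0.002]
force: [-0.1, 0.3, 0.1]
grip_width: 0.571
grip_force: 0.0
```

Request:
arm_command(targets=[{"jaw": 42, "slide": [-0.15, -0.005, 0.04], "angular": [0, 0, 0]}, {"jaw": 42, "slide": [-0.3, -0.01, 0.1], "angular": [0, 0, 0]}, {"jaw": 42, "slide": [-0.45, -0.017, 0.17], "angular": [0, 0, 0]}, {"jaw": 42, "slide": [-0.522, -0.017, 0.2], "angular": [0, 0, 0]}, {"jaw": 42, "slide": [-0.522, -0.017, 0.2], "angular": [0, 0, 0]}])

```text
time: 38.7
eef_pos: [0.5042, -0.1042, 0.218]
orientation: [0.685, 0.729, -0.0, -0.001]
force: [-0.7, 0.4, -0.1]
grip_width: 0.488
grip_force: 0.0
```

Request:
arm_command(targets=[{"jaw": 42, "slide": [0, 0, 0], "angular": [0, 0, 0]}, {"jaw": 42, "slide": [0, 0, 0], "angular": [0, 0, 0]}, {"jaw": 42, "slide": [0, 0, 0], "angular": [0, 0, 0]}, {"jaw": 42, "slide": [0, 0, 0], "angular": [0, 0, 0]}, {"jaw": 42, "slide": [0, 0, 0], "angular": [0, 0, 0]}])

```text
time: 39.12
eef_pos: [0.5041, -0.1019, 0.2203]
orientation: [0.683, 0.73, 0.0, -0.0]
force: [0.6, -0.1, 0.7]
grip_width: 0.482
grip_force: 0.0
```

Run:
```python
from h import *
plan([([.5030,-.1038,.165],down(3.5)),([.5030,-.1038,.136],down(3.5))],step=.2)
```

```text
t 39.1 at [ 0.5041 -0.1019  0.2203] [180.   -0.   93.8] w 0.482 gf 0.0 F [ 0.6 -0.1  0.7]
slide [-0.009, -0.006, 0.277] ang [0.0, -0.0, 0.002] -> [ 0.503 -0.104  0.165]
slide [0.0, 0.0, 0.145] ang [-0.0, 0.0, -0.0] -> [ 0.503 -0.104  0.136]
```

Request:
arm_command(targets=[{"jaw": 42, "slide": [-0.009, -0.006, 0.1], "angular": [0, 0, 0.002]}, {"jaw": 42, "slide": [-0.009, -0.006, 0.2], "angular": [0, 0, 0.002]}, {"jaw": 42, "slide": [-0.009, -0.006, 0.3], "angular": [0, 0, 0.002]}, {"jaw": 42, "slide": [-0.009, -0.006, 0.38], "angular": [0, 0, 0.002]}, {"jaw": 42, "slide": [-0.009, -0.006, 0.42], "angular": [0, 0, 0.002]}])

```text
time: 39.53
eef_pos: [0.5019, -0.1039, 0.1344]
orientation: [0.686, 0.728, -0.0, -0.002]
force: [-0.0, 0.8, -0.5]
grip_width: 0.485
grip_force: 0.0
```

Request:
arm_command(targets=[{"jaw": 42, "slide": [0, 0, 0], "angular": [0, 0, 0]}, {"jaw": 8, "slide": [0, 0, 0], "angular": [0, 0, 0]}, {"jaw": 8, "slide": [0, 0, 0], "angular": [0, 0, 0]}, {"jaw": 8, "slide": [0, 0, 0], "angular": [0, 0, 0]}, {"jaw": 8, "slide": [0, 0, 0], "angular": [0, 0, 0]}], newtons=15)

```text
time: 39.95
eef_pos: [0.5035, -0.105, 0.1369]
orientation: [0.686, 0.728, 0.001, 0.001]
force: [0.5, -0.4, -0.3]
grip_width: 0.263
grip_force: 0.0
```

Request:
arm_command(targets=[{"jaw": 8, "slide": [0, 0, 0], "angular": [0, 0, 0]}, {"jaw": 8, "slide": [0, 0, 0], "angular": [0, 0, 0]}, {"jaw": 8, "slide": [0, 0, 0], "angular": [0, 0, 0]}, {"jaw": 8, "slide": [0, 0, 0], "angular": [0, 0, 0]}, {"jaw": 8, "slide": [0, 0, 0], "angular": [0, 0, 0]}], newtons=15)

```text
time: 40.37
eef_pos: [0.5033, -0.105, 0.1365]
orientation: [0.686, 0.728, 0.0, 0.0]
force: [0.4, -0.1, 5.4]
grip_width: 0.179
grip_force: 14.9
```

Run:
```python
from h import *
plan([])
```

```text
t 40.4 at [ 0.5033 -0.105   0.1365] [179.9  -0.   93.4] w 0.179 gf 14.9 F [ 0.4 -0.1  5.4]
```

Request:
arm_command(targets=[{"jaw": 8, "slide": [0, 0, -0.05], "angular": [0, 0, 0]}, {"jaw": 8, "slide": [0, 0, -0.1], "angular": [0, 0, 0]}, {"jaw": 8, "slide": [0, 0, -0.16], "angular": [0, 0, 0]}, {"jaw": 8, "slide": [0, 0, -0.24], "angular": [0, 0, 0]}, {"jaw": 8, "slide": [0, 0, -0.3], "angular": [0, 0, 0]}], newtons=25)

```text
time: 40.78
eef_pos: [0.5024, -0.1047, 0.1973]
orientation: [0.686, 0.728, 0.0, -0.001]
force: [-0.8, -0.4, -0.9]
grip_width: 0.18
grip_force: 24.9
```

Request:
arm_command(targets=[{"jaw": 8, "slide": [0, 0, 0], "angular": [0, 0, 0]}, {"jaw": 8, "slide": [0, 0, 0], "angular": [0, 0, 0]}, {"jaw": 8, "slide": [0, 0, 0], "angular": [0, 0, 0]}, {"jaw": 8, "slide": [0, 0, 0], "angular": [0, 0, 0]}, {"jaw": 8, "slide": [0, 0, 0], "angular": [0, 0, 0]}])

```text
time: 41.2
eef_pos: [0.5021, -0.1045, 0.195]
orientation: [0.686, 0.728, -0.0, -0.001]
force: [0.1, 0.1, -0.4]
grip_width: 0.174
grip_force: 24.9
```

Run:
```python
from h import *
# notch = pin + 100 mm along stand x (3.54 deg); also absolute notch (.603,-.098)
d=np.array([np.cos(np.radians(3.54)),np.sin(np.radians(3.54))])*.1
tgt=np.array([.5033,-.105])+d;print(tgt)
tgt=np.array([tgt[0],-.098])
plan([([*tgt,.197],down(3.5))])
```

```text
[ 0.60310919 -0.09882546]
t 41.2 at [ 0.5021 -0.1045  0.195 ] [-1.799e+02 -1.000e-01  9.340e+01] w 0.174 gf 24.9 F [ 0.1  0.1 -0.4]
slide [0.003, 0.506, -0.011] ang [-0.001, -0.001, -0.001] -> [ 0.603 -0.098  0.197]
```

Request:
arm_command(targets=[{"jaw": 8, "slide": [0, 0.1, -0.01], "angular": [0, 0, 0]}, {"jaw": 8, "slide": [0, 0.25, -0.01], "angular": [0, 0, 0]}, {"jaw": 8, "slide": [0, 0.4, -0.01], "angular": [0, 0, 0]}, {"jaw": 8, "slide": [0.003, 0.48, -0.011], "angular": [0, 0, 0]}, {"jaw": 8, "slide": [0.003, 0.506, -0.011], "angular": [-0.001, -0.001, -0.001]}])

```text
time: 41.62
eef_pos: [0.6066, -0.0984, 0.1973]
orientation: [0.685, 0.729, 0.001, 0.003]
force: [0.4, 0.3, -0.8]
grip_width: 0.178
grip_force: 24.9
```

Request:
arm_command(targets=[{"jaw": 8, "slide": [0, 0, 0], "angular": [0, 0, 0]}, {"jaw": 8, "slide": [0, 0, 0], "angular": [0, 0, 0]}, {"jaw": 8, "slide": [0, 0, 0], "angular": [0, 0, 0]}, {"jaw": 8, "slide": [0, 0, 0], "angular": [0, 0, 0]}, {"jaw": 8, "slide": [0, 0, 0], "angular": [0, 0, 0]}])

```text
time: 42.03
eef_pos: [0.6028, -0.0984, 0.1982]
orientation: [0.685, 0.728, 0.0, 0.002]
force: [-0.5, -0.2, 0.0]
grip_width: 0.176
grip_force: 24.9
```

Request:
arm_command(targets=[{"jaw": 8, "slide": [0, 0, 0], "angular": [0, 0, 0]}, {"jaw": 8, "slide": [0, 0, 0], "angular": [0, 0, 0]}, {"jaw": 8, "slide": [0, 0, 0], "angular": [0, 0, 0]}, {"jaw": 8, "slide": [0, 0, 0], "angular": [0, 0, 0]}, {"jaw": 8, "slide": [0, 0, 0], "angular": [0, 0, 0]}])

```text
time: 42.45
eef_pos: [0.6038, -0.0983, 0.1981]
orientation: [0.685, 0.729, 0.0, 0.002]
force: [-0.4, -0.2, -0.7]
grip_width: 0.173
grip_force: 24.9
```

Run:
```python
from h import *
plan([([.6031,-.098,.165],down(3.5)),([.6031,-.098,.1135],down(3.5))])
s=Cam('scene')
cv2.imwrite('pics/s2.png',cv2.resize(s.im[190:280,290:380,::-1],(600,600),interpolation=2))
```

```text
t 42.5 at [ 0.6038 -0.0983  0.1981] [1.798e+02 1.000e-01 9.350e+01] w 0.173 gf 24.9 F [-0.4 -0.2 -0.7]
slide [0.002, -0.004, 0.166] ang [0.001, 0.001, 0.0] -> [ 0.603 -0.098  0.165]
slide [-0.0, 0.0, 0.258] ang [-0.0, -0.0, 0.0] -> [ 0.603 -0.098  0.114]
```

View pics/s2.png

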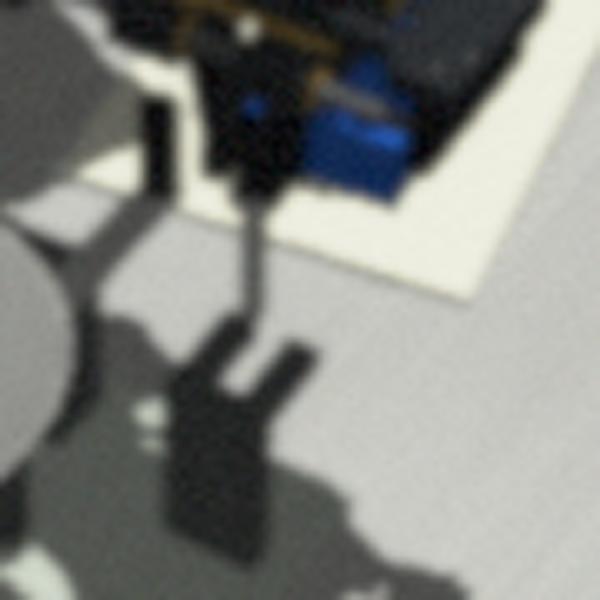

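The shank is at u≈254 with its foot at v≈325, above the fork, whose prongs run (185,375)–(240,325) and (255,405)–(310,350). I'll compare the shank and slot centres using intensity profiles taken along stand x.

Run:
```python
from h import *
d=np.array([np.cos(np.radians(3.54)),np.sin(np.radians(3.54)),0]);n=np.array([-d[1],d[0],0])
N=np.array([.6031,-.098,.1]);k=np.arange(-24,25,2)/1000
ims={}
for nm in('scene',):
    g=np.mean([cv2.cvtColor(Cam(nm).im,cv2.COLOR_RGB2GRAY).astype(np.float32) for _ in range(3)],0);c=Cam(nm)
    print(nm,(k*1000).astype(int).tolist())
    for lab,P in(('slot y0',N),('slot y+8',N+.008*n),('slot y+14',N+.014*n),('shank .15',N+[.0007,0,.05]),('shank .142',N+[.0007,0,.042]),('knob .14',np.array([.5216,-.0482,.14]))):
        uv=c.proj(P+k[:,None]*d).astype(np.float32);print(lab,uv[12].round(1),cv2.remap(g,uv[:,0].copy(),uv[:,1].copy(),1).ravel().astype(int).tolist())
```

```text
scene [-24, -22, -20, -18, -16, -14, -12, -10, -8, -6, -4, -2, 0, 2, 4, 6, 8, 10, 12, 14, 16, 18, 20, 22, 24]
slot y0 [326.3 241.8] [191, 185, 171, 143, 110, 76, 52, 41, 37, 40, 53, 85, 118, 152, 173, 184, 181, 158, 127, 88, 61, 43, 38, 40, 50]
slot y+8 [327.8 239.9] [192, 186, 171, 146, 113, 81, 55, 46, 43, 47, 69, 98, 134, 163, 183, 189, 181, 161, 128, 94, 63, 52, 47, 47, 66]
slot y+14 [329.  238.5] [193, 189, 178, 162, 137, 115, 96, 79, 75, 82, 109, 139, 169, 184, 192, 191, 183, 171, 149, 133, 122, 120, 121, 123, 132]
shank .15 [327.  228.6] [195, 197, 197, 197, 197, 197, 195, 192, 184, 171, 145, 121, 96, 96, 108, 130, 157, 177, 191, 196, 198, 198, 198, 197, 196]
shank .142 [326.9 230.8] [197, 197, 197, 197, 197, 197, 197, 194, 186, 171, 148, 123, 100, 96, 104, 126, 152, 174, 189, 195, 198, 198, 197, 196, 196]
knob .14 [312.3 208.3] [87, 92, 96, 99, 99, 97, 94, 88, 77, 61, 43, 26, 17, 13, 14, 21, 48, 83, 120, 161, 193, 212, 208, 191, 153]
```

The scene profile suggests the slot may sit a few mm further in +x. I'll check it against the clear first pictures from both cameras.

Run:
```python
from h import *
d=np.array([np.cos(np.radians(3.54)),np.sin(np.radians(3.54)),0]);n=np.array([-d[1],d[0],0])
N=np.array([.6031,-.098,.1]);k=np.arange(-32,33,2)/1000
print((k*1000).astype(int).tolist())
for nm in('scene','top'):
    g=cv2.cvtColor(cv2.imread(f'pics/{nm}0.png'),cv2.COLOR_BGR2GRAY).astype(np.float32);c=Cam(nm)
    L=[(f'slot y{y}',N+y*n/1000) for y in(-10,-4,2,8,14)]+[('pin head',np.array([.5033,-.1035,.150])),('pin top',np.array([.5033,-.1035,.162])),('knob',np.array([.5216,-.0482,.15]))]
    for lab,P in L:
        uv=c.proj(P+k[:,None]*d).astype(np.float32);print(nm,lab,cv2.remap(g,uv[:,0].copy(),uv[:,1].copy(),1).ravel().astype(int).tolist())
```

```text
[-32, -30, -28, -26, -24, -22, -20, -18, -16, -14, -12, -10, -8, -6, -4, -2, 0, 2, 4, 6, 8, 10, 12, 14, 16, 18, 20, 22, 24, 26, 28, 30, 32]
scene slot y-10 [174, 173, 173, 174, 173, 169, 160, 140, 118, 95, 85, 80, 79, 78, 78, 90, 113, 142, 161, 169, 163, 147, 126, 102, 89, 81, 78, 77, 76, 78, 103, 132, 157]
scene slot y-4 [176, 175, 174, 173, 173, 167, 156, 137, 115, 93, 82, 79, 78, 76, 78, 89, 114, 139, 157, 165, 164, 147, 124, 104, 90, 82, 76, 75, 75, 81, 103, 130, 155]
scene slot y2 [175, 173, 173, 173, 173, 166, 155, 138, 115, 96, 84, 80, 79, 76, 76, 82, 108, 135, 156, 164, 163, 151, 128, 105, 89, 80, 78, 78, 77, 82, 104, 131, 155]
scene slot y8 [175, 174, 174, 173, 171, 168, 158, 140, 119, 99, 85, 83, 81, 81, 86, 99, 123, 145, 163, 167, 162, 148, 127, 105, 88, 85, 82, 83, 86, 95, 114, 143, 162]
scene slot y14 [175, 174, 174, 173, 171, 168, 162, 154, 140, 130, 125, 126, 127, 128, 138, 149, 162, 169, 173, 171, 164, 157, 142, 132, 124, 121, 121, 122, 128, 138, 152, 163, 170]
scene pin head [176, 176, 176, 177, 176, 176, 176, 177, 175, 173, 170, 155, 133, 102, 71, 39, 27, 23, 27, 44
[... 973 characters left out ...]
0, 81, 88, 89, 88, 85, 88, 111, 144, 167, 167, 164, 164]
top slot y14 [114, 64, 72, 77, 74, 66, 61, 77, 86, 85, 85, 85, 86, 88, 79, 78, 79, 76, 68, 67, 73, 94, 89, 82, 82, 82, 87, 104, 139, 160, 168, 165, 164]
top pin head [199, 199, 204, 202, 172, 38, 45, 77, 90, 69, 117, 162, 134, 16, 40, 54, 58, 52, 45, 38, 67, 114, 166, 184, 181, 178, 178, 181, 180, 183, 190, 199, 196]
top pin top [199, 198, 207, 195, 125, 19, 62, 87, 82, 84, 126, 168, 65, 26, 47, 58, 55, 50, 41, 42, 78, 138, 174, 184, 180, 178, 179, 180, 181, 187, 198, 197, 196]
top knob [160, 160, 161, 160, 161, 164, 163, 144, 75, 63, 74, 68, 12, 26, 48, 59, 56, 54, 47, 37, 32, 89, 143, 165, 163, 163, 164, 165, 164, 161, 160, 159, 159]
```

The top view puts the slot centre within about +0.5 mm of target. The scene offset matches its bias on the pin and the knob. I'll stay at x≈0.6038 and lower carefully, watching the force.

Request:
arm_command(targets=[{"jaw": 8, "slide": [0, 0, 0.04], "angular": [0.001, 0, 0]}, {"jaw": 8, "slide": [0, 0, 0.08], "angular": [0.001, 0, 0]}, {"jaw": 8, "slide": [0, 0, 0.12], "angular": [0.001, 0, 0]}, {"jaw": 8, "slide": [0, 0, 0.14], "angular": [0.001, 0, 0]}, {"jaw": 8, "slide": [0, 0, 0.155], "angular": [0.001, 0, 0]}])

```text
time: 43.22
eef_pos: [0.6032, -0.0981, 0.1656]
orientation: [0.685, 0.729, -0.001, -0.0]
force: [1.1, -0.8, -0.6]
grip_width: 0.176
grip_force: 24.9
```

Request:
arm_command(targets=[{"jaw": 8, "slide": [0, 0, 0], "angular": [0, 0, 0]}, {"jaw": 8, "slide": [0, 0, 0], "angular": [0, 0, 0]}, {"jaw": 8, "slide": [0, 0, 0], "angular": [0, 0, 0]}, {"jaw": 8, "slide": [0, 0, 0], "angular": [0, 0, 0]}, {"jaw": 8, "slide": [0, 0, 0], "angular": [0, 0, 0]}])

```text
time: 43.63
eef_pos: [0.6042, -0.0985, 0.1675]
orientation: [0.685, 0.729, -0.001, 0.001]
force: [-0.7, 0.3, 0.2]
grip_width: 0.173
grip_force: 24.9
```

The foot is below the prong top with no contact, so the pin is in the slot. I'll lower until the collar nearly rests.

Request:
arm_command(targets=[{"jaw": 8, "slide": [0, 0, 0.05], "angular": [0, 0, 0]}, {"jaw": 8, "slide": [0, 0, 0.1], "angular": [0, 0, 0]}, {"jaw": 8, "slide": [0, 0, 0.15], "angular": [0, 0, 0]}, {"jaw": 8, "slide": [0, 0, 0.2], "angular": [0, 0, 0]}, {"jaw": 8, "slide": [0, 0, 0.235], "angular": [0, 0, 0]}])

```text
time: 44.05
eef_pos: [0.6029, -0.0982, 0.118]
orientation: [0.685, 0.729, -0.001, -0.001]
force: [0.0, 0.7, -1.3]
grip_width: 0.175
grip_force: 24.9
```

Request:
arm_command(targets=[{"jaw": 8, "slide": [0, 0, 0], "angular": [0, 0, 0]}, {"jaw": 8, "slide": [0, 0, 0.01], "angular": [0, 0, 0]}, {"jaw": 8, "slide": [0, 0, 0.02], "angular": [0, 0, 0]}, {"jaw": 8, "slide": [0, 0, 0.025], "angular": [0, 0, 0]}, {"jaw": 8, "slide": [0, 0, 0.025], "angular": [0, 0, 0]}])

```text
time: 44.47
eef_pos: [0.6039, -0.0985, 0.1152]
orientation: [0.685, 0.729, -0.001, 0.001]
force: [0.7, -0.1, 0.2]
grip_width: 0.173
grip_force: 24.9
```

Collar about 2 mm above the prongs. Release, rise, step aside and look.

Request:
arm_command(targets=[{"jaw": 8, "slide": [0, 0, 0.01], "angular": [0, 0, 0]}, {"jaw": 40, "slide": [0, 0, 0.01], "angular": [0, 0, 0]}, {"jaw": 40, "slide": [0, 0, 0.01], "angular": [0, 0, 0]}, {"jaw": 40, "slide": [0, 0, 0.01], "angular": [0, 0, 0]}, {"jaw": 40, "slide": [0, 0, 0.01], "angular": [0, 0, 0]}])

```text
time: 44.88
eef_pos: [0.6041, -0.0985, 0.1133]
orientation: [0.685, 0.729, -0.001, 0.001]
force: [-0.2, -0.0, 0.3]
grip_width: 0.393
grip_force: 0.0
```

Request:
arm_command(targets=[{"jaw": 40, "slide": [0, 0, 0], "angular": [0, 0, 0]}, {"jaw": 40, "slide": [0, 0, -0.08], "angular": [0, 0, 0]}, {"jaw": 40, "slide": [0, 0, -0.2], "angular": [0, 0, 0]}, {"jaw": 40, "slide": [0, 0, -0.4], "angular": [0, 0, 0]}, {"jaw": 40, "slide": [0, 0, -0.55], "angular": [0, 0, 0]}])

```text
time: 45.3
eef_pos: [0.6041, -0.0983, 0.2249]
orientation: [0.685, 0.729, -0.001, 0.001]
force: [0.4, -0.6, 0.6]
grip_width: 0.459
grip_force: 0.0
```

Request:
arm_command(targets=[{"jaw": 40, "slide": [0.2, -0.2, -0.03], "angular": [0, 0, 0]}, {"jaw": 40, "slide": [0.4, -0.3, -0.05], "angular": [0, 0, 0]}, {"jaw": 40, "slide": [0.6, -0.4, -0.05], "angular": [0, 0, 0]}, {"jaw": 40, "slide": [0.8, -0.5, -0.05], "angular": [0, 0, 0]}, {"jaw": 40, "slide": [0.9, -0.5, -0.05], "angular": [0, 0, 0]}])

```text
time: 45.72
eef_pos: [0.4906, 0.0752, 0.233]
orientation: [0.685, 0.728, -0.001, 0.0]
force: [-0.2, -0.1, 0.7]
grip_width: 0.458
grip_force: 0.0
```

Run:
```python
from h import *
plan([])
t=Cam('top');s=Cam('scene');hsv=cv2.cvtColor(t.im,cv2.COLOR_RGB2HSV)
br=(hsv[...,0]<18)&(hsv[...,1]>110)&(t.im[...,0]>90);br[:150]=0;print([(b[0],b[5]) for b in blobs(br,4)[0] if 100<b[5][0]<460])
cv2.imwrite('pics/b1.png',np.hstack([cv2.resize(x,(400,400),interpolation=2) for x in(t.im[145:255,315:425,::-1],s.im[195:285,285:375,::-1])]))
```

```text
t 45.7 at [0.4906 0.0752 0.233 ] [-1.799e+02  1.000e-01  9.350e+01] w 0.458 gf 0.0 F [-0.2 -0.1  0.7]
[(np.int32(208), array([196.1, 154.3])), (np.int32(228), array([402.4, 190.2]))]
```

View pics/b1.png

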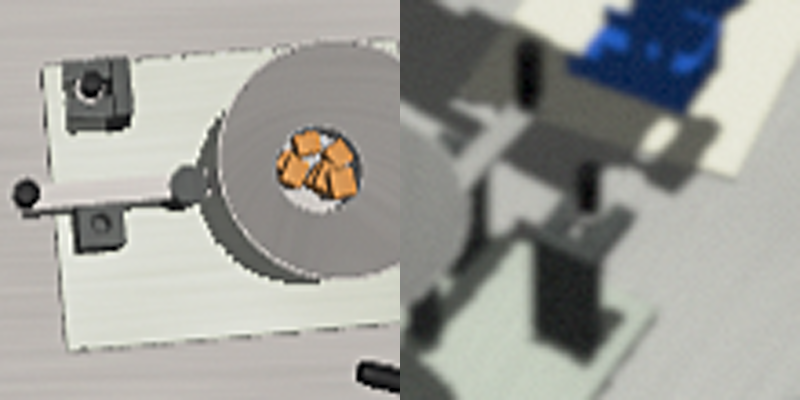

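The pin stands in the fork at top (92,83) and scene (588,185), and the bore at (100,228) is empty. The chunks are together in the funnel. Next I move above the knob and confirm the scoops are empty.

Run:
```python
from h import *
plan([([.5214,-.0485,.215],down(3.5))])
```

```text
t 45.8 at [0.4894 0.0792 0.2329] [-179.8   -0.    93.9] w 0.458 gf 0.0 F [-0.7 -1.1 -0.1]
slide [-0.648, 0.117, 0.089] ang [-0.001, -0.0, 0.002] -> [ 0.521 -0.048  0.215]
```

Request:
arm_command(targets=[{"jaw": 40, "slide": [-0.15, 0.03, 0.03], "angular": [0, 0, 0.002]}, {"jaw": 40, "slide": [-0.32, 0.06, 0.06], "angular": [0, 0, 0.002]}, {"jaw": 40, "slide": [-0.5, 0.1, 0.08], "angular": [0, 0, 0.002]}, {"jaw": 40, "slide": [-0.648, 0.117, 0.089], "angular": [0, 0, 0.002]}, {"jaw": 40, "slide": [-0.648, 0.117, 0.089], "angular": [0, 0, 0.002]}])

```text
time: 46.23
eef_pos: [0.5272, -0.0597, 0.2151]
orientation: [0.689, 0.725, -0.001, 0.003]
force: [0.7, 0.2, 0.1]
grip_width: 0.456
grip_force: 0.0
```

Request:
arm_command(targets=[{"jaw": 40, "slide": [0, 0, 0], "angular": [0, 0, 0]}, {"jaw": 40, "slide": [0, 0, 0], "angular": [0, 0, 0]}, {"jaw": 40, "slide": [0, 0, 0], "angular": [0, 0, 0]}, {"jaw": 40, "slide": [0, 0, 0], "angular": [0, 0, 0]}, {"jaw": 40, "slide": [0, 0, 0], "angular": [0, 0, 0]}])

```text
time: 46.65
eef_pos: [0.5245, -0.0526, 0.2153]
orientation: [0.687, 0.727, -0.001, 0.001]
force: [0.7, 0.2, 0.5]
grip_width: 0.46
grip_force: 0.0
```

Run:
```python
from h import *
plan([([.5214,-.0485,.127],down(3.5))])
t=Cam('top');hsv=cv2.cvtColor(t.im,cv2.COLOR_RGB2HSV)
bl=(hsv[...,0]>105)&(hsv[...,0]<125)&(hsv[...,1]>120);bl[:130]=0;print([(b[0],b[5]) for b in blobs(bl,50)[0]])
br=(hsv[...,0]<18)&(hsv[...,1]>110)&(t.im[...,0]>60);br[:150]=0;print([(b[0],b[5]) for b in blobs(br,3)[0] if 100<b[5][0]<460])
```

```text
t 46.6 at [ 0.5245 -0.0526  0.2153] [-1.80e+02  1.00e-01  9.33e+01] w 0.460 gf 0.0 F [0.7 0.2 0.5]
slide [0.022, -0.014, 0.442] ang [-0.0, 0.001, -0.001] -> [ 0.521 -0.048  0.127]
[(np.int32(749), array([262. , 208.2])), (np.int32(1656), array([213.4, 213.8]))]
[(np.int32(219), array([195.9, 154.3])), (np.int32(240), array([402.3, 190.4]))]
```

All scoops are empty. Scoops A and B now form one blue blob, so one was knocked aside; I'll check that at the end. Now descend onto the knob and grip it.

Request:
arm_command(targets=[{"jaw": 40, "slide": [0.022, -0.014, 0.08], "angular": [0, 0, -0.001]}, {"jaw": 40, "slide": [0.022, -0.014, 0.18], "angular": [0, 0, -0.001]}, {"jaw": 40, "slide": [0.022, -0.014, 0.28], "angular": [0, 0, -0.001]}, {"jaw": 40, "slide": [0.022, -0.014, 0.38], "angular": [0, 0, -0.001]}, {"jaw": 40, "slide": [0.022, -0.014, 0.435], "angular": [0, 0, -0.001]}])

```text
time: 47.12
eef_pos: [0.5205, -0.0487, 0.1265]
orientation: [0.686, 0.728, -0.001, -0.0]
force: [-0.3, -0.5, -1.0]
grip_width: 0.46
grip_force: 0.0
```

Request:
arm_command(targets=[{"jaw": 12, "slide": [0, 0, 0], "angular": [0, 0, 0]}, {"jaw": 12, "slide": [0, 0, 0], "angular": [0, 0, 0]}, {"jaw": 12, "slide": [0, 0, 0], "angular": [0, 0, 0]}, {"jaw": 12, "slide": [0, 0, 0], "angular": [0, 0, 0]}, {"jaw": 12, "slide": [0, 0, 0], "angular": [0, 0, 0]}], newtons=10)

```text
time: 47.53
eef_pos: [0.5228, -0.0497, 0.1293]
orientation: [0.686, 0.728, -0.0, 0.002]
force: [1.0, 1.4, 0.6]
grip_width: 0.202
grip_force: 10.0
```

Request:
arm_command(targets=[{"jaw": 12, "slide": [0, 0, 0], "angular": [0, 0, 0]}, {"jaw": 12, "slide": [0, 0, 0], "angular": [0, 0, 0]}, {"jaw": 12, "slide": [0, 0, 0], "angular": [0, 0, 0]}, {"jaw": 12, "slide": [0, 0, 0], "angular": [0, 0, 0]}, {"jaw": 12, "slide": [0, 0, 0], "angular": [0, 0, 0]}])

```text
time: 47.95
eef_pos: [0.5227, -0.0497, 0.1292]
orientation: [0.686, 0.727, -0.0, 0.002]
force: [1.2, 2.4, 6.8]
grip_width: 0.202
grip_force: 10.0
```

Run:
```python
from h import *
o=bot.get_obs();plan([])
p=np.array(o['eef_pos']);r=R.from_quat(o['orientation'])
y=np.radians(3.54);d=np.array([np.cos(y),np.sin(y),0]);n=np.array([-d[1],d[0],0])
th=np.linspace(0,.93,16);prev=0
K=lambda a:.12*(-np.sin(a)*d+(np.cos(a)-1)*n)
for j in range(3):
    r0=R.from_rotvec([0,0,th[5*j]])*r;p0=K(th[5*j])
    for i in range(1,6):
        a=th[5*j+i];s=r0.inv().apply(K(a)-p0)/.2;w=(r0.inv()*R.from_rotvec([0,0,a])*r).as_rotvec()/np.pi
        print(j,'slide',s.round(3).tolist(),'ang',w.round(3).tolist())
```

```text
t 48.0 at [ 0.5227 -0.0497  0.1292] [179.9   0.2  93.4] w 0.202 gf 10.0 F [1.2 2.4 6.8]
0 slide [-0.001, -0.037, -0.0] ang [-0.0, 0.0, -0.02]
0 slide [-0.005, -0.074, -0.0] ang [-0.0, 0.0, -0.039]
0 slide [-0.011, -0.111, -0.0] ang [-0.0, 0.0, -0.059]
0 slide [-0.019, -0.147, -0.0] ang [-0.0, 0.0, -0.079]
0 slide [-0.029, -0.183, -0.0] ang [-0.0, 0.0, -0.099]
1 slide [-0.001, -0.037, -0.0] ang [-0.0, 0.0, -0.02]
1 slide [-0.005, -0.074, -0.0] ang [-0.0, 0.0, -0.039]
1 slide [-0.011, -0.111, -0.0] ang [-0.0, 0.0, -0.059]
1 slide [-0.019, -0.147, -0.0] ang [-0.0, 0.0, -0.079]
1 slide [-0.029, -0.183, -0.0] ang [-0.0, 0.0, -0.099]
2 slide [-0.001, -0.037, -0.0] ang [-0.0, 0.0, -0.02]
2 slide [-0.005, -0.074, -0.0] ang [-0.0, 0.0, -0.039]
2 slide [-0.011, -0.111, -0.0] ang [-0.0, 0.0, -0.059]
2 slide [-0.019, -0.147, -0.0] ang [-0.0, 0.0, -0.079]
2 slide [-0.029, -0.183, -0.0] ang [-0.0, 0.0, -0.099]
```

Request:
arm_command(targets=[{"jaw": 12, "slide": [-0.001, -0.037, 0], "angular": [0, 0, -0.02]}, {"jaw": 12, "slide": [-0.005, -0.074, 0], "angular": [0, 0, -0.039]}, {"jaw": 12, "slide": [-0.011, -0.111, 0], "angular": [0, 0, -0.059]}, {"jaw": 12, "slide": [-0.019, -0.147, 0], "angular": [0, 0, -0.079]}, {"jaw": 12, "slide": [-0.029, -0.183, 0], "angular": [0, 0, -0.099]}])

```text
time: 48.37
eef_pos: [0.4868, -0.0579, 0.1292]
orientation: [0.564, 0.826, -0.0, 0.003]
force: [1.8, 1.1, 5.6]
grip_width: 0.204
grip_force: 10.0
```

Request:
arm_command(targets=[{"jaw": 12, "slide": [-0.001, -0.037, 0], "angular": [0, 0, -0.02]}, {"jaw": 12, "slide": [-0.005, -0.074, 0], "angular": [0, 0, -0.039]}, {"jaw": 12, "slide": [-0.011, -0.111, 0], "angular": [0, 0, -0.059]}, {"jaw": 12, "slide": [-0.019, -0.147, 0], "angular": [0, 0, -0.079]}, {"jaw": 12, "slide": [-0.029, -0.183, 0], "angular": [0, 0, -0.099]}])

```text
time: 48.78
eef_pos: [0.4551, -0.0768, 0.1292]
orientation: [0.429, 0.903, -0.001, 0.003]
force: [4.4, 1.0, 3.4]
grip_width: 0.199
grip_force: 10.0
```

Run:
```python
from h import *
o=bot.get_obs();plan([])
y=np.radians(3.54);Rz=np.array([[np.cos(y),-np.sin(y)],[np.sin(y),np.cos(y)]])
v=(np.array(o['eef_pos'])[:2]-[.5346,-.2578])@Rz*1000-[0,90];print('knob rel hinge',v,np.hypot(*v),'theta',np.arctan2(-v[0],v[1]))
```

```text
t 48.8 at [ 0.4551 -0.0768  0.1292] [179.9   0.3 129.2] w 0.199 gf 10.0 F [4.4 1.  3.4]
knob rel hinge [-68.15676607  95.52356247] 117.34605126563225 theta 0.6197339077761956
```

Request:
arm_command(targets=[{"jaw": 12, "slide": [-0.001, -0.037, 0], "angular": [0, 0, -0.02]}, {"jaw": 12, "slide": [-0.005, -0.074, 0], "angular": [0, 0, -0.039]}, {"jaw": 12, "slide": [-0.011, -0.111, 0], "angular": [0, 0, -0.059]}, {"jaw": 12, "slide": [-0.019, -0.147, 0], "angular": [0, 0, -0.079]}, {"jaw": 12, "slide": [-0.029, -0.183, 0], "angular": [0, 0, -0.099]}])

```text
time: 49.2
eef_pos: [0.4308, -0.1045, 0.1292]
orientation: [0.285, 0.959, -0.001, 0.003]
force: [9.8, 13.0, 3.9]
grip_width: 0.207
grip_force: 10.7
```

Request:
arm_command(targets=[{"jaw": 12, "slide": [0, 0, 0], "angular": [0, 0, 0]}, {"jaw": 12, "slide": [0, 0, 0], "angular": [0, 0, 0]}, {"jaw": 12, "slide": [0, 0, 0], "angular": [0, 0, 0]}, {"jaw": 12, "slide": [0, 0, 0], "angular": [0, 0, 0]}, {"jaw": 12, "slide": [0, 0, 0], "angular": [0, 0, 0]}])

```text
time: 49.62
eef_pos: [0.4311, -0.1042, 0.1292]
orientation: [0.286, 0.958, -0.001, 0.003]
force: [4.3, 3.0, 4.3]
grip_width: 0.199
grip_force: 10.0
```

Request:
arm_command(targets=[{"jaw": 12, "slide": [0, 0, 0], "angular": [0, 0, 0]}, {"jaw": 12, "slide": [0, 0, 0], "angular": [0, 0, 0]}, {"jaw": 12, "slide": [0, 0, 0], "angular": [0, 0, 0]}, {"jaw": 12, "slide": [0, 0, 0], "angular": [0, 0, 0]}, {"jaw": 12, "slide": [0, 0, 0], "angular": [0, 0, 0]}])

```text
time: 50.03
eef_pos: [0.431, -0.1042, 0.1292]
orientation: [0.286, 0.958, -0.001, 0.003]
force: [4.7, 3.4, 4.1]
grip_width: 0.199
grip_force: 10.0
```

Run:
```python
from h import *
o=bot.get_obs();plan([])
y=np.radians(3.54);Rz=np.array([[np.cos(y),-np.sin(y)],[np.sin(y),np.cos(y)]])
v=(np.array(o['eef_pos'])[:2]-[.5346,-.2578])@Rz*1000-[0,90];print('theta',np.hypot(*v),np.arctan2(-v[0],v[1]))
t=Cam('top');s=Cam('scene');hsv=cv2.cvtColor(t.im,cv2.COLOR_RGB2HSV)
br=(hsv[...,0]<18)&(hsv[...,1]>110)&(t.im[...,0]>60);br[:150]=0;print([(b[0],b[1:5],b[5]) for b in blobs(br,3)[0] if 100<b[5][0]<460])
c=s;bb=(cv2.cvtColor(s.im,cv2.COLOR_RGB2HSV)[...,0]<18)&(s.im[...,0]>s.im[...,2]*1.6)&(s.im[...,0]>50);print([(b[0],b[5]) for b in blobs(bb,4)[0] if 200<b[5][0]<400 and 130<b[5][1]<330])
print('proj funnel z.12, jar z.03',s.proj([[.5346,-.2578,.12],[.5346,-.2578,.03]]),t.proj([[.5346,-.2578,.12],[.5346,-.2578,.03]]))
```

```text
t 50.0 at [ 0.431  -0.1042  0.1292] [180.    0.4 146.8] w 0.199 gf 10.0 F [4.7 3.4 4.1]
theta 116.93995968318093 0.9320677928395116
[(np.int32(219), (np.int32(184), np.int32(150), np.int32(25), np.int32(11)), array([195.9, 154.3])), (np.int32(127), (np.int32(391), np.int32(187), np.int32(14), np.int32(16)), array([397.4, 193.5]))]
[(np.int32(40), array([267. , 278.4]))]
proj funnel z.12, jar z.03 [[266.34588998 263.46252564]
 [269.0999976  285.9092466 ]] [[400.74380649 192.10704921]
 [393.96483243 195.803381  ]]
```

The chunks are at jar height: scene blob (267,278) against an expected (269,286), and nothing at funnel height. I'll hold a little longer, then guide the lever home along the reversed arc.

Request:
arm_command(targets=[{"jaw": 12, "slide": [0, 0, 0], "angular": [0, 0, 0]}, {"jaw": 12, "slide": [0, 0, 0], "angular": [0, 0, 0]}, {"jaw": 12, "slide": [0, 0, 0], "angular": [0, 0, 0]}, {"jaw": 12, "slide": [0, 0, 0], "angular": [0, 0, 0]}, {"jaw": 12, "slide": [0, 0, 0], "angular": [0, 0, 0]}])

```text
time: 50.55
eef_pos: [0.431, -0.1042, 0.1292]
orientation: [0.286, 0.958, -0.001, 0.003]
force: [2.8, 3.8, 3.7]
grip_width: 0.204
grip_force: 10.0
```

Request:
arm_command(targets=[{"jaw": 12, "slide": [-0.001, 0.037, 0], "angular": [0, 0, 0.02]}, {"jaw": 12, "slide": [-0.005, 0.074, 0], "angular": [0, 0, 0.039]}, {"jaw": 12, "slide": [-0.011, 0.111, 0], "angular": [0, 0, 0.059]}, {"jaw": 12, "slide": [-0.019, 0.147, 0], "angular": [0, 0, 0.079]}, {"jaw": 12, "slide": [-0.029, 0.183, 0], "angular": [0, 0, 0.099]}])

```text
time: 50.97
eef_pos: [0.4554, -0.0765, 0.1292]
orientation: [0.432, 0.902, -0.001, 0.003]
force: [1.9, 1.1, 5.6]
grip_width: 0.204
grip_force: 10.0
```

Request:
arm_command(targets=[{"jaw": 12, "slide": [-0.001, 0.037, 0], "angular": [0, 0, 0.02]}, {"jaw": 12, "slide": [-0.005, 0.074, 0], "angular": [0, 0, 0.039]}, {"jaw": 12, "slide": [-0.011, 0.111, 0], "angular": [0, 0, 0.059]}, {"jaw": 12, "slide": [-0.019, 0.147, 0], "angular": [0, 0, 0.079]}, {"jaw": 12, "slide": [-0.029, 0.183, 0], "angular": [0, 0, 0.099]}])

```text
time: 51.38
eef_pos: [0.487, -0.0577, 0.1292]
orientation: [0.566, 0.824, -0.0, 0.002]
force: [1.1, 0.9, 6.4]
grip_width: 0.202
grip_force: 10.0
```

Request:
arm_command(targets=[{"jaw": 12, "slide": [-0.001, 0.037, 0], "angular": [0, 0, 0.02]}, {"jaw": 12, "slide": [-0.005, 0.074, 0], "angular": [0, 0, 0.039]}, {"jaw": 12, "slide": [-0.011, 0.111, 0], "angular": [0, 0, 0.059]}, {"jaw": 12, "slide": [-0.019, 0.147, 0], "angular": [0, 0, 0.079]}, {"jaw": 12, "slide": [-0.028, 0.18, 0], "angular": [0, 0, 0.098]}])

```text
time: 51.8
eef_pos: [0.5222, -0.0497, 0.1292]
orientation: [0.686, 0.728, -0.0, 0.001]
force: [1.0, 1.2, 7.2]
grip_width: 0.205
grip_force: 10.0
```

Request:
arm_command(targets=[{"jaw": 12, "slide": [0, 0, 0], "angular": [0, 0, 0]}, {"jaw": 40, "slide": [0, 0, 0], "angular": [0, 0, 0]}, {"jaw": 40, "slide": [0, 0, 0], "angular": [0, 0, 0]}, {"jaw": 40, "slide": [0, 0, 0], "angular": [0, 0, 0]}, {"jaw": 40, "slide": [0, 0, 0], "angular": [0, 0, 0]}])

```text
time: 52.22
eef_pos: [0.5201, -0.0499, 0.1277]
orientation: [0.685, 0.729, -0.001, -0.0]
force: [0.3, 0.9, 0.2]
grip_width: 0.415
grip_force: 0.0
```

Request:
arm_command(targets=[{"jaw": 40, "slide": [0, 0, 0], "angular": [0, 0, 0]}, {"jaw": 40, "slide": [0, 0, -0.05], "angular": [0, 0, 0]}, {"jaw": 40, "slide": [0, 0, -0.15], "angular": [0, 0, 0]}, {"jaw": 40, "slide": [0, 0, -0.35], "angular": [0, 0, 0]}, {"jaw": 40, "slide": [0, 0, -0.55], "angular": [0, 0, 0]}])

```text
time: 52.63
eef_pos: [0.5197, -0.0494, 0.2387]
orientation: [0.685, 0.729, -0.002, -0.001]
force: [1.1, -0.1, 0.3]
grip_width: 0.46
grip_force: 0.0
```

Run:
```python
from h import *
plan([([.43,-.02,.25],down(3.5))])
```

```text
t 52.6 at [ 0.5197 -0.0494  0.2387] [-179.7    0.    93.5] w 0.460 gf 0.0 F [ 1.1 -0.1  0.3]
slide [0.174, -0.439, -0.055] ang [-0.001, 0.0, 0.0] -> [ 0.43 -0.02  0.25]
```

Request:
arm_command(targets=[{"jaw": 40, "slide": [0.06, -0.14, -0.02], "angular": [0, 0, 0]}, {"jaw": 40, "slide": [0.12, -0.28, -0.04], "angular": [0, 0, 0]}, {"jaw": 40, "slide": [0.18, -0.44, -0.055], "angular": [0, 0, 0]}, {"jaw": 40, "slide": [0.22, -0.52, -0.06], "angular": [0, 0, 0]}, {"jaw": 40, "slide": [0.22, -0.52, -0.06], "angular": [0, 0, 0]}])

```text
time: 53.05
eef_pos: [0.4096, -0.0102, 0.2505]
orientation: [0.685, 0.729, -0.002, -0.001]
force: [-0.4, 0.9, -0.6]
grip_width: 0.461
grip_force: 0.0
```

Request:
arm_command(targets=[{"jaw": 40, "slide": [0, 0, 0], "angular": [0, 0, 0]}, {"jaw": 40, "slide": [0, 0, 0], "angular": [0, 0, 0]}, {"jaw": 40, "slide": [0, 0, 0], "angular": [0, 0, 0]}, {"jaw": 40, "slide": [0, 0, 0], "angular": [0, 0, 0]}, {"jaw": 40, "slide": [0, 0, 0], "angular": [0, 0, 0]}])

```text
time: 53.47
eef_pos: [0.4155, -0.0126, 0.2499]
orientation: [0.685, 0.729, -0.001, 0.001]
force: [0.2, 0.8, 0.1]
grip_width: 0.46
grip_force: 0.0
```

Run:
```python
from h import *
plan([])
t=Cam('top');s=Cam('scene');hsv=cv2.cvtColor(t.im,cv2.COLOR_RGB2HSV)
br=(hsv[...,0]<18)&(hsv[...,1]>110)&(t.im[...,0]>60);br[:150]=0;print([(b[0],b[5]) for b in blobs(br,3)[0] if 100<b[5][0]<460])
bb=(cv2.cvtColor(s.im,cv2.COLOR_RGB2HSV)[...,0]<18)&(s.im[...,0]>s.im[...,2]*1.6)&(s.im[...,0]>50);print([(b[0],b[1:5],b[5]) for b in blobs(bb,4)[0] if 200<b[5][0]<400 and 130<b[5][1]<330])
a=cv2.resize(t.im[145:270,155:445,::-1],None,fx=2.7,fy=2.7,interpolation=2)
b=cv2.resize(s.im[140:330,200:400,::-1],(290,275),interpolation=2)
v=np.zeros((a.shape[0]+262,a.shape[1],3),np.uint8);v[:a.shape[0]]=a
v[a.shape[0]:,:390]=cv2.resize(s.im[145:255,220:384,::-1],(390,262),interpolation=2);v[a.shape[0]:,390:780]=cv2.resize(s.im[225:335,200:364,::-1],(390,262),interpolation=2)
cv2.imwrite('pics/fin.png',v);print(v.shape)
```

```text
t 53.5 at [ 0.4155 -0.0126  0.2499] [-1.80e+02  1.00e-01  9.35e+01] w 0.460 gf 0.0 F [0.2 0.8 0.1]
[(np.int32(216), array([196. , 154.3]))]
[]
(600, 783, 3)
```

View pics/fin.png

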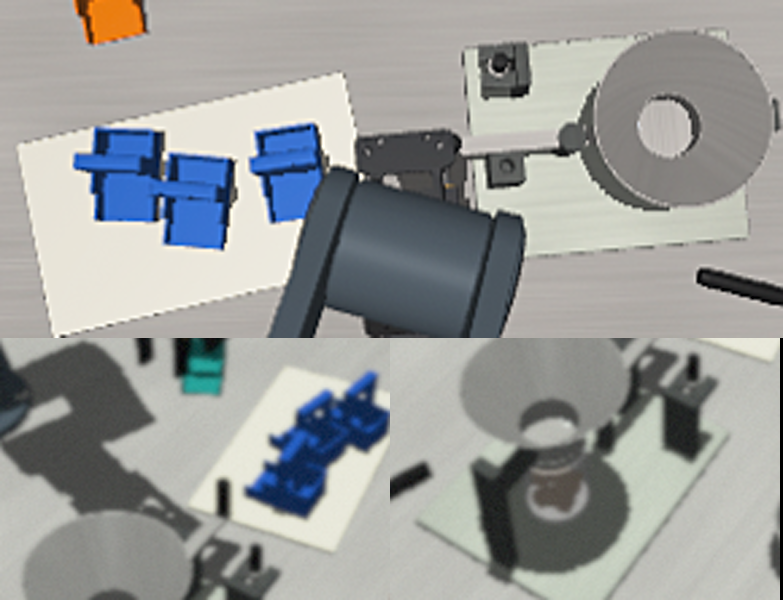

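The funnel is empty and the shutter is closed. The chunks show inside the jar (lower right, about (555,492)), the lever is home and the pin hangs in the fork at (500,63). All three scoops stand upright on the board; the middle one was knocked aside but is level. The arm is clear of everything, so I'm handing in.

```bash
python3 -c "
from workcell import bot
print(bot.close_job())"
```

```text
the job is handed in; nothing more can be done
None
```

The job is handed in, with no verdict returned: the last views showed the funnel empty with the chunks in the jar, the pin hanging in its notch, the lever home and all three scoops upright on the board.

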